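# Return the setting block to its own storage bay

## Robot

A 6-joint arm with a two-finger parallel gripper is mounted at the origin on a cart in front of the work surface, level with it; the furniture and walls round the work are solid. World frame = base frame: x ahead of the robot, y to its left, z up, the work surface at z = 0. Lengths are in mm, angles in rad, forces in N, time in s.
With the tool pointing down it reaches from about 375 to 925 mm from the base axis. Payload 5.7 kg.
Tool frame: the origin (TCP) lies at the very end of the fingers, on their centre line; the grasp point (between the pads) lies 19 mm behind it; y points along the fingers, x is the direction in which the jaws open and shut, and the axes are right-handed (so a half turn about y gives the same grasp; the last joint's range is limited). The gripper opens to 88 mm and grips with 3 to 60 N. Pads are 20 mm wide; open, the fingers measure 115 mm over their backs; the gripper's body (75 mm by 178 mm) begins 61 mm behind the grasp point.
Start: joints at [-1.306, 0.359, 1.51, -0, 1.272, -0.115], TCP at [222.422, -557.213, 186.923] pointing down, gripper open.
Joint ranges: [-2.97, 2.97], [-1.01, 2.36], [0.21, 2.38], [-0.96, 4.11], [0.2, 2.71], [-2.98, 2.98]. Speed limits (rad/s): [2.39, 2.39, 3.14, 3.14, 3.14, 3.14].

## Interface

Orientations are given as a rotation vector (axis times angle).
In Python, from plant import arm gives the robot as it stands. The module is installed in compiled form; this text tells all that it offers.
- The arm moves only by the tool drive_tool, never from a script. Its argument "deltas" is a list of rows, each an object with "dp": the shift along the tool's x, y, z in mm, a list of three; "angular": the turn, a rotation vector about the tool's x, y, z in rad, a list of three; "grip": the opening in per cent of the stroke, from 0 (shut) to 100 (fully open). In form: [{"dp": [tx, ty, tz], "angular": [ax, ay, az], "grip": grip}, ...]. A call has 1 to 20 rows; each row shifts and turns the commanded pose from where the row before left it, along the tool's axes as they then stand; what a row does not reach is not made up. A row lasts 1/12 s, in which the tool goes at most 41.7 mm and 7.16 degrees, less where a joint would pass 70% of its speed; a pose out of reach is approached as far as the arm can. A call is refused whole if a number of a shift passes 41.7 or a number of a turn 0.125, either way. A call with a gripper value outside its range is refused whole. The fingers move at their own pace and stop on an object; the grip force is fixed at half the most. Time passes only in rows, so rows that do not move let the fingers close. It gives the time, the measured TCP pose, the force and the opening at its end, in the units of the state.
- arm.observe(): the state, without advancing time (a new reading comes with each control period).
- arm.capture(name): name is "side" or "top"; returns a dict with "img" (480x640x3 uint8, red, green, blue), "vertical_fov" (degrees; the focal length in pixels is half the picture's height over the tangent of half this angle, whatever the lens; pixels are square), "cx", "cy" (the principal point, pixels), "view" (4x4, takes a point from world to camera coordinates). Camera axes: x right, y up, looking along -z (the intrinsics and any distortion apply to the point x, -y, -z); pixel columns grow to the right and rows downward; lengths in mm; the calibration is good to about 2 mm. A picture is of the moment at which its call begins. There is no depth.
- arm.finish_job(): hands the job in, once; it reports no verdict.
Trained networks look in the newest picture that a camera, given by its name, has taken for a name from the list of things; names that differ only in an ending like _2 or _b are one class to them, and where a whole thing is asked for, a point or a joint stands for the part that bears it (a point fixed in the world has none). Each returns a list of dicts, best first, with "p" (0 to 1); they miss things now and then, are a little off and sometimes report something else, mostly with a low value. They report only what shows in the picture. A call takes as long as a camera call.
- arm.look_for(target, camera): "point" ([column, row] in pixels, amid what is visible of it).
- arm.outline_of(target, camera): "mask" (480x640 bool, what is visible of it) and "point" ([column, row] in pixels, amid what is visible of it).
- arm.mark_of(target, camera): "point" ([column, row] in pixels: a listed point, or the origin of a listed thing).
The state is a dict: "clock": time; "joints": joint angles; "qvel": joint speeds; "effort": joint torques, N m; "tcp_pos": TCP position; "tcp_rot": TCP orientation; "ft_force": force on the tool from outside, world axes, zero at the start; "moment": the same for the moment, N m; "gripper_width": finger opening in mm.
Only numpy, scipy, OpenCV 4.12 (cv2) and the standard library are available. Lean on these libraries where they do the work, as an engineer would, in place of code of your own. Each camera call takes 0.05 s, during which the arm holds its last target.

## Task

Put the blue-banded setting block back in the storage bay with the blue label, its banded end towards you, and push it fully home: it must press in the bay's sprung stop, which sits at an unknown depth under the hood, so feel for it and press only lightly. Do not drop the block, and leave the yellow-banded block and the other things where they are.

Things in the scene. Friction and masses are not known exactly. Their poses are not given: they have to be found in the camera images.
- blue_block_centre (a point): centre of the loose aluminium setting block with a blue band: a bar 130 mm long (its x), 38 mm wide (y), 44 mm high (z), 0.35 to 0.65 kg, lying on the bench. The 14 mm wide blue band is round its -x end; the +x end is plain and goes into the bay first. Centre of mass at this point
- blue_block_band_end (a point): middle of the block's end face at the blue band (65 mm along -x from the centre), half-way up
- blue_block: the same block; origin at the centre of its underside
- bay_blue_mouth (a point): point on the blue bay's channel floor (10 mm above the bench), on its centre line, at the mouth of the hood; x points into the hood, y left, z up. In front (x -140 to 0 mm) the channel is open above, between guides 8 mm high, 44 mm apart, 6 mm thick. Under the hood (x 0 to 96 mm) it is 44 mm wide and 48 mm high; the hood is 56 mm wide and its top 55 mm above the floor
- bay_blue: the fixed storage bay with the blue label (blue plate on its hood, blue strip at its front), 240 x 56 mm; origin at the centre of its underside, 6 mm above the bench; the mouth point is 20 mm along x and 4 mm up. Three such bays (blue, yellow, red) stand side by side in any order, 82 mm apart, on a plate that extends 5 mm past them in front and behind
- stop_blue (a joint): travel (m) of the orange sprung pin, 18 mm wide, under the blue hood: 0 = out; grows as the block presses it; at about 0.007 the block meets the firm black face behind it. That face is 45 to 85 mm in from the mouth, different each time and not measured. Meeting the pin may give a slight knock; its spring is weak (0.4 to 0.8 N) and the block stays put when let go; the face does not yield
- yellow_block_centre (a point): centre of an equal block with a yellow band, already home in the yellow-labelled bay, sticking out of its hood by about 63 mm; leave it alone
- weight_centre (a point): brass 200 g weight standing on the bench, 33 mm wide, 42 mm high; centre half-way up; leave it alone
- sample_box_centre (a point): white cardboard box with an orange and white label, 60 x 90 x 45 mm; centre half-way up; leave it alone
- screwdriver_centre (a point): yellow-handled screwdriver, 158 mm long (its y), 26 mm high, lying near the bench's front edge; centre half-way up; leave it alone

How it is judged (in metres and radians):
At the end, for the whole second after the job is handed in: The blue-banded block lies flat on the floor of the blue-labelled bay (within 5 mm of the centre line and 0.08 rad of its direction), banded end out, plain end pressing the bay's stop in by more than 4.5 mm of its 7 mm, at rest (value of joint stop_blue above 0.0045 m and y of blue_block_centre in the frame of bay_blue_mouth between -0.005 and 0.005 m and z of blue_block_centre in the frame of bay_blue_mouth below 0.026 m and x of blue_block_band_end in the frame of bay_blue_mouth below -0.03 m and x of blue_block_centre in the frame of bay_blue_mouth above -0.03 m and angle between the x axis of blue_block and the x axis of bay_blue, either way round below 0.08 rad and angle between blue_block's own z axis and vertical below 0.06 rad and linear speed of blue_block below 0.01 m/s); the robot touches nothing.
It fails at once if the block, with its front under the hood, is pressed or knocked against its bay with more than 35 N (contact force between blue_block and bay_blue above 35 N and x of blue_block_band_end in the frame of bay_blue_mouth above -0.125 m and z of blue_block_centre in the frame of bay_blue_mouth below 0.03 m).
It fails at once if the block is dropped: it moves faster than 0.5 m/s with no finger on it (linear speed of blue_block above 0.5 m/s and contact force between the fingers and blue_block below 0.1 N).
It fails at once if the yellow-banded block is moved by more than 10 mm (distance of yellow_block_centre from where it was at the start of the episode above 0.01 m).
It fails at once if the weight, the box or the screwdriver is moved by more than 20 mm (distance of any of weight_centre, sample_box_centre, screwdriver_centre from where it was at the start of the episode above 0.02 m).
It also fails if it takes over 67 s, if anything falls off the work surface, if the arm or the gripper's body presses on something with over 40 N, if the wrist force passes 120 N, or if a joint passes its speed limit or range.

## Working session

There is one attempt and no reset: what is moved stays moved. The work goes in short steps, Python scripts to look and compute and a tool call to move; the robot and the scene stay as the last step left them, time stands still between calls to the robot, and variables do not carry over. Pictures are saved under pics/ and viewed, and the job is handed in when it is done.

Besides the shell and the picture viewer there is one more tool, called after "Emit:" by a JSON object that holds its "method" and its "body", one argument or row to a line. drive_tool: Moves the arm, as the interface text tells. Its arguments: {"type":"object","properties":{"deltas":{"type":"array","items":{"type":"object","properties":{"dp":{"type":"array","items":{"type":"number"}},"angular":{"type":"array","items":{"type":"number"}},"grip":{"type":"number"}}}}},"required":["deltas"]}

```bash
mkdir -p pics
cat > h.py <<'E'
import numpy as np, cv2
from plant import arm
def save(c,name):
    cv2.imwrite(name,c["img"][:,:,::-1])
def ray(c,px):
    f=240/np.tan(np.radians(c["vertical_fov"])/2)
    d=np.array([(px[0]-c["cx"])/f,-(px[1]-c["cy"])/f,-1.0])
    V=np.array(c["view"]);R=V[:3,:3];t=V[:3,3]
    return -R.T@t, R.T@d
def atz(c,px,z):
    o,d=ray(c,px); return o+d*(z-o[2])/d[2]
def proj(c,P):
    f=240/np.tan(np.radians(c["vertical_fov"])/2)
    V=np.array(c["view"]);p=V[:3,:3]@np.array(P)+V[:3,3]
    return np.array([c["cx"]+f*p[0]/-p[2], c["cy"]-f*p[1]/-p[2]])
def tri(a,pa,b,pb):
    o1,d1=ray(a,pa);o2,d2=ray(b,pb)
    A=np.stack([d1,-d2],1);s=np.linalg.lstsq(A,o2-o1,rcond=None)[0]
    p,q=o1+s[0]*d1,o2+s[1]*d2
    return (p+q)/2,np.linalg.norm(p-q)
E
python3 - <<'E'
from h import *
np.set_printoptions(precision=1,suppress=True)
cs={}
for n in("side","top"):
    c=arm.capture(n);cs[n]=c;save(c,f"pics/{n}0.png")
    print(n,c["vertical_fov"],c["cx"],c["cy"],[k for k in c if k!="img"],ray(c,(320,240)))
for t in("blue_block_centre","blue_block_band_end","blue_block","bay_blue_mouth","bay_blue","yellow_block_centre","weight_centre","sample_box_centre","screwdriver_centre"):
    r={}
    for n in cs:
        l=arm.mark_of(t,n)[:2]; r[n]=l
        print(t,n,[(np.array(x["point"]),round(x["p"],2)) for x in l])
    if r["side"] and r["top"]: print("   ",tri(cs["side"],r["side"][0]["point"],cs["top"],r["top"][0]["point"]))
print(arm.observe())
E
```

```text
side 51.851158188991185 322.8274431512438 239.12248908590396 ['vertical_fov', 'cx', 'cy', 'view'] (array([465.8, 883. , 547.3]), array([ 0.1, -0.8, -0.5]))
top 47.724556620151745 327.83667586638626 240.34135295932822 ['vertical_fov', 'cx', 'cy', 'view'] (array([ 427.9,  113.2, 1038.9]), array([ 0.1,  0. , -1. ]))
blue_block_centre side [(array([340.2, 366.7]), 0.76)]
blue_block_centre top [(array([176.8, 267.5]), 0.57), (array([345.1, 198.1]), 0.35)]
    (array([470. , 400.4,  28.5]), np.float64(2.965452170402451))
blue_block_band_end side [(array([387.1, 377.5]), 0.89)]
blue_block_band_end top [(array([170.7, 303.4]), 0.67)]
    (array([404.4, 411.2,  22.8]), np.float64(5.029264444509116))
blue_block side [(array([338.8, 379.6]), 0.81)]
blue_block top [(array([178.9, 262.9]), 0.68), (array([344.7, 208. ]), 0.36)]
    (array([475.6, 403.1,   5.8]), np.float64(5.1805990821999215))
bay_blue_mouth side [(array([275.5, 249.5]), 0.98)]
bay_blue_mouth top [(array([346.3, 198.3]), 0.86)]
    (array([605.3,  84.1,   8.2]), np.float64(3.307024316576324))
bay_blue side [(array([285.5, 250.5]),
[... 550 characters left out ...]
9)]
sample_box_centre top [(array([193.7, 155.4]), 0.66)]
    (array([683.9, 375.1,  28.5]), np.float64(4.503841196119896))
screwdriver_centre side [(array([408. , 283.7]), 0.81)]
screwdriver_centre top [(array([286.9, 323.1]), 0.84), (array([344.8, 201.7]), 0.46)]
    (array([362.8, 195. ,  19.5]), np.float64(7.035672886348658))
{'clock': 1.0, 'joints': array([-1.3,  0.4,  1.5, -0. ,  1.3, -0.1]), 'qvel': array([-0., -0.,  0.,  0.,  0.,  0.]), 'effort': array([  0. , -51.5, -27.1,   0.1,   0. ,   0. ]), 'tcp_pos': array([ 222.4, -557.2,  186.9]), 'tcp_rot': array([-1.4,  0.9, -0.9]), 'ft_force': array([ 0.3, -0.5, -0.2]), 'moment': array([-0.,  0.,  0.]), 'gripper_width': 88.04380857878557}
```

View pics/side0.png

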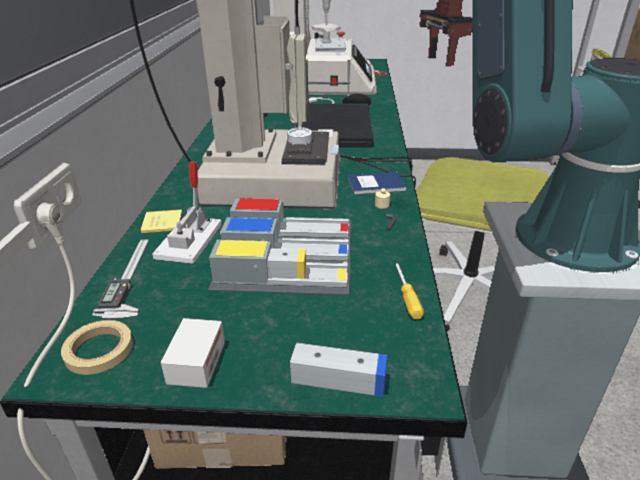

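View pics/top0.png

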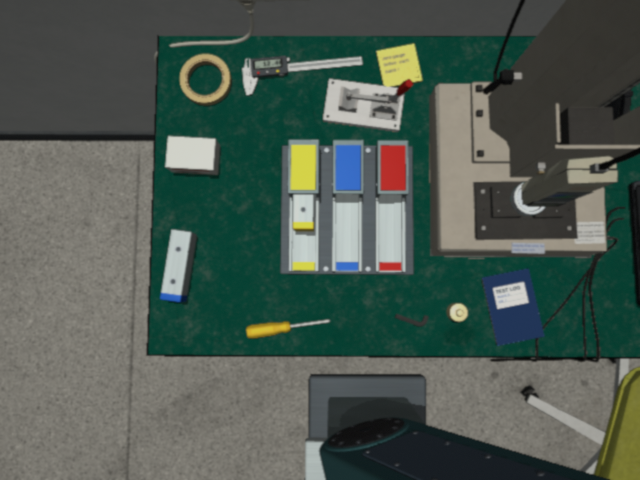

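Side view: the blue block is at about (338,368), with its band to the right. The bays run yellow, blue, red from the near side to the far side. In the top view the block is at (178,266), slightly turned, and the blue bay is at (347,205). Next I refine both by fitting models.

```bash
cat > fit.py <<'E'
from h import *
from scipy.optimize import minimize
def box(x,y,yaw,L,W,z0,z1):
    c,s=np.cos(yaw),np.sin(yaw)
    return [(x+c*a-s*b,y+s*a+c*b,z) for a in(-L/2,L/2) for b in(-W/2,W/2) for z in(z0,z1)]
def sil(c,pts,S=4):
    p=np.array([proj(c,q) for q in pts],np.float32)
    h=cv2.convexHull(p)[:,0]
    m=np.zeros((480*S,640*S),np.uint8); cv2.fillConvexPoly(m,np.round((h+.5)*S*16).astype(np.int32),1,shift=4)
    return cv2.resize(m.astype(np.float32),(640,480),interpolation=cv2.INTER_AREA)
E
python3 - <<'E'
from fit import *
np.set_printoptions(precision=2,suppress=True)
cs={n:arm.capture(n) for n in("side","top")}
M={}
for n in cs:
    l=arm.outline_of("blue_block",n); print(n,[(x["p"],x["point"],x["mask"].sum()) for x in l]); M[n]=l[0]["mask"].astype(np.float32)
for which in(("side",),("top",),("side","top")):
    def cost(v):
        return sum(np.abs(sil(cs[n],box(v[0],v[1],v[2]/100,130,38,0,44),2)-M[n]).sum()/M[n].sum() for n in which)
    r=minimize(cost,[472,402,-17],method="Nelder-Mead",options=dict(initial_simplex=[[472,402,-17],[480,402,-17],[472,410,-17],[472,402,-9]],xatol=.1,fatol=1e-4))
    print(which,r.x,r.fun)
np.savez("m.npz",**M)
# zoomed crops
t=cs["top"]["img"][120:290,260:430]; cv2.imwrite("pics/topz.png",cv2.resize(t[:,:,::-1],None,fx=3.5,fy=3.5,interpolation=cv2.INTER_CUBIC))
t=cs["side"]["img"][190:300,200:360]; cv2.imwrite("pics/sidez.png",cv2.resize(t[:,:,::-1],None,fx=5,fy=5,interpolation=cv2.INTER_CUBIC))
t=cs["top"]["img"][210:320,130:230]; cv2.imwrite("pics/blkz.png",cv2.resize(t[:,:,::-1],None,fx=5,fy=5,interpolation=cv2.INTER_CUBIC))
E
```

```text
side [(0.75, [338.0, 370.8], np.int64(3710))]
top [(0.92, [175.7, 263.9], np.int64(1834)), (0.37, [305.2, 215.2], np.int64(802))]
('side',) [473.98 396.82 -12.17] 0.10047169774770737
('top',) [472.55 399.89 -12.97] 0.05943293496966362
('side', 'top') [473.24 399.48 -12.9 ] 0.1695011407136917
```

View pics/topz.png

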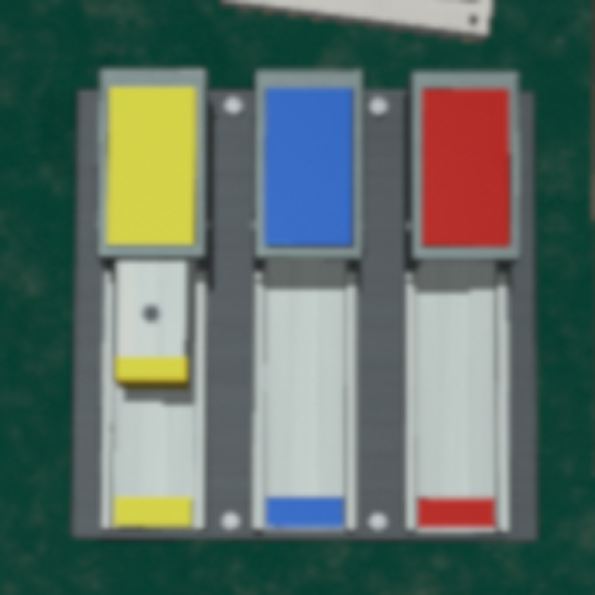

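View pics/sidez.png

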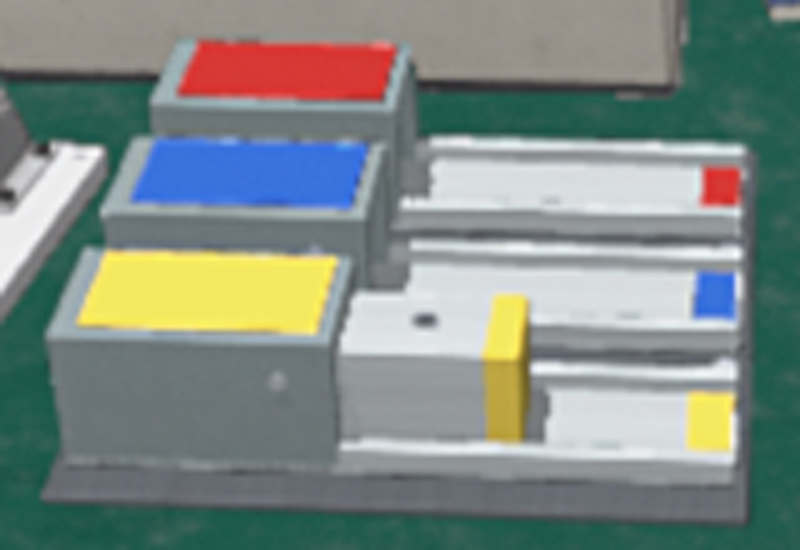

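Run:
```python
from fit import *
from scipy.optimize import least_squares
np.set_printoptions(precision=2,suppress=True)
cs={n:arm.capture(n) for n in("side","top")}
T=lambda u:((u[0]+.5)/3.5-.5+260,(u[1]+.5)/3.5-.5+120)
S=lambda u:((u[0]+.5)/5-.5+200,(u[1]+.5)/5-.5+190)
# bay frame: mouth at (0,0), z height abs; y left
obs=[]
def hood(cam,f,yc,pts,z=65):
    for (a,b),u in pts: obs.append((cam,f(u),(a,yc+b,z)))
hood("top",T,82,[((96,28),(101,70)),((96,-28),(206,69)),((0,28),(99,257)),((0,-28),(206,257))])
hood("top",T,0,[((96,28),(256,72)),((96,-28),(361,71)),((0,28),(258,257)),((0,-28),(361,257))])
hood("top",T,-82,[((96,28),(412,73)),((96,-28),(518,73)),((0,28),(412,259)),((0,-28),(518,259))])
for yc,l,r in((82,(102,528),(205,528)),(0,(253,528),(356,528)),(-82,(405,529),(509,529))):
    obs.append(("top",T(l),(-140,yc+28,18)));obs.append(("top",T(r),(-140,yc-28,18)))
for cxy,u in (((-145,115),(72,537)),((-145,-115),(537,540))): obs.append(("top",T(u),(*cxy,6)))
hood("side",S,0,[((0,28),(363,219)),((0,-28),(384,145)),((96,28),(104,209)),((96,-28),(137,137))])
hood("side",S,82,[((0,28),(333,347)),((0,-28),(355,255)),((96,28),(48,334)),((96,-28),(87,247))])
hood("side",S,-82,[((0,28),(395,108)),((0,-28),(412,45)),((96,28),(152,100)),((96,-28),(180,40))])
for which in(("top",),("side",),("top","side")):
    O=[o for o in obs if o[0] in which]
    def res(v):
        c,s=np.cos(v[2]),np.sin(v[2]); o=[]
        for cam,px,(a,b,z) in O: o+=list(proj(cs[cam],(v[0]+c*a-s*b,v[1]+s*a+c*b,z+v[3]))-px)
        return o+[v[3]*.1]
    r=least_squares(res,[605,84,0,0],x_scale=[1,1,.01,1]); print(which,r.x,np.sqrt(np.mean(r.fun**2)))
    print(np.array(r.fun[:-1]).reshape(-1,2).mean(0))
```

```text
('top',) [603.53  83.11  -0.     6.69] 1.364791128802393
[0.   0.01]
('side',) [604.39  92.64   0.     3.84] 0.41092687118350857
[ 0.   -0.01]
('top', 'side') [605.48  83.1   -0.    -1.73] 1.22838813031491
[ 0.16 -0.27]
```

View pics/blkz.png

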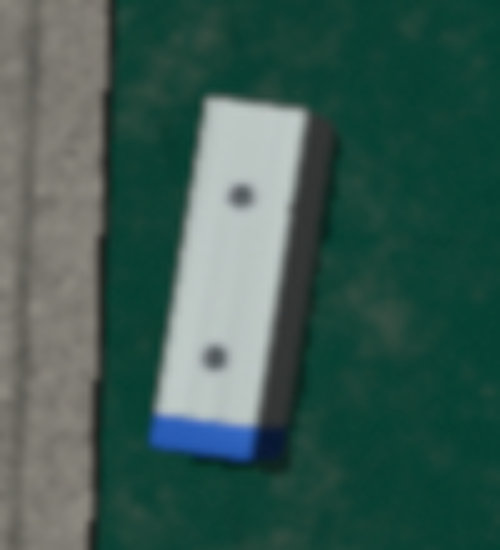

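Run:
```python
from fit import *
np.set_printoptions(precision=3,suppress=True)
c=arm.capture("top"); print(c["view"]); f=240/np.tan(np.radians(c["vertical_fov"])/2);print(f)
T=lambda u:((u[0]+.5)/3.5-.5+260,(u[1]+.5)/3.5-.5+120)
for yc,pts in((82,((101,70),(206,69),(99,257),(206,257))),(0,((256,72),(361,71),(258,257),(361,257))),(-82,((412,73),(518,73),(412,259),(518,259)))):
    for u in pts: print(yc,u,atz(c,T(u),65))
for u in((102,528),(205,528),(253,528),(356,528),(405,529),(509,529)): print("front",atz(c,T(u),18))
for u in((72,537),(537,540),(80,91),(537,93)): print("plate",atz(c,T(u),6))
s=arm.capture("side")
S=lambda u:((u[0]+.5)/5-.5+200,(u[1]+.5)/5-.5+190)
for yc,pts in((82,((48,334),(87,247),(333,347),(355,255))),(0,((104,209),(137,137),(363,219),(384,145))),(-82,((152,100),(180,40),(395,108),(412,45)))):
    for u in pts: print("S",yc,u,atz(s,S(u),65))
for u in((42,498),(745,520)): print("plate S",atz(s,S(u),6))
# block top corners
B=lambda u:((u[0]+.5)/5-.5+130,(u[1]+.5)/5-.5+210)
for u in((207,97),(308,108),(150,445),(255,460)): print("blk",atz(c,B(u),44))
```

```text
[[   0.005   -1.      -0.005  116.813]
 [   0.996    0.004    0.091 -521.424]
 [  -0.091   -0.006    0.996 -994.856]
 [   0.       0.       0.       1.   ]]
542.5548604443284
82 (101, 70) [702.4   191.815  65.   ]
82 (206, 69) [703.101 136.774  65.   ]
82 (99, 257) [603.175 191.747  65.   ]
82 (206, 257) [603.373 136.166  65.   ]
0 (256, 72) [701.574 110.567  65.   ]
0 (361, 71) [702.274  55.578  65.   ]
0 (258, 257) [603.469 109.167  65.   ]
0 (361, 257) [603.659  55.711  65.   ]
-82 (412, 73) [701.285  28.884  65.   ]
-82 (518, 73) [701.452 -26.576  65.   ]
-82 (412, 259) [602.703  29.259  65.   ]
-82 (518, 259) [602.898 -25.699  65.   ]
front [464.23  192.269  18.   ]
front [464.47  136.915  18.   ]
front [464.581 111.129  18.   ]
front [464.821  55.822  18.   ]
front [464.399  29.525  18.   ]
front [464.641 -26.269  18.   ]
plate [459.699 209.456   6.   ]
plate [459.175 -43.041   6.   ]
plate [707.08  208.115   6.   ]
plate [706.727 -45.469   6.   ]
S 82 (48, 334) [703.308 195.111  65.   ]
S 82 (87, 247) [703.109 139.372  65.   ]
S 82 (333, 347) [603.973 197.856  65.   ]
S 82 (355, 255) [604.957 139.777  65.   ]
S 0 (104, 209) [703.028 113.052  65.   ]
S 0 (137, 137) [702.554  59.432  65.   ]
S 0 (363, 219) [605.599 115.186  65.   ]
S 0 (384, 145) [605.249  60.781  65.   ]
S -82 (152, 100) [703.077  29.818  65.   ]
S -82 (180, 40) [702.447 -21.678  65.   ]
S -82 (395, 108) [604.861  31.471  65.   ]
S -82 (412, 45) [604.873 -22.024  65.   ]
plate S [708.96  211.462   6.   ]
plate S [461.832 210.879   6.   ]
blk [538.978 408.853  44.   ]
blk [535.037 371.36   44.   ]
blk [411.001 425.747  44.   ]
blk [405.734 387.173  44.   ]
```

```bash
cat > st.py <<'E'
from h import *
from scipy.spatial.transform import Rotation as Ro
np.set_printoptions(precision=3,suppress=True)
def st(tgt=None,yaw=None):
    """tgt world TCP, yaw: desired world heading of tool z axis (horizontal)"""
    o=arm.observe();R=Ro.from_rotvec(o["tcp_rot"]).as_matrix()
    print("t",round(o["clock"],2),"p",o["tcp_pos"],"F",o["ft_force"],"M",o["moment"],"w",round(o["gripper_width"],2),"q",o["joints"])
    print("tool x",R[:,0],"y",R[:,1],"z",R[:,2],"heading z",np.arctan2(R[1,2],R[0,2]),"x",np.arctan2(R[1,0],R[0,0]))
    if tgt is not None: print("dp tool",R.T@(np.array(tgt)-o["tcp_pos"]))
    if yaw is not None:
        a=yaw; y=np.array([0,0,-1.]);z=np.array([np.cos(a),np.sin(a),0]);x=np.cross(y,z)
        D=np.stack([x,y,z],1); print("rotvec tool",Ro.from_matrix(R.T@D).as_rotvec())
        if tgt is not None: print("dp in tool after turn",D.T@(np.array(tgt)-o["tcp_pos"]))
    return o,R
E
python3 -c "
from st import *
st((400,-60,200),-0.127)
st((400,-60,200),-0.127+np.pi)"
```

```text
t 1.4 p [ 222.426 -557.175  186.91 ] F [-0.027  0.152  0.347] M [ 0.035 -0.034  0.029] w 87.89 q [-1.306  0.359  1.51   0.     1.273 -0.115]
tool x [ 0.371 -0.929 -0.   ] y [-0.  0. -1.] z [0.929 0.371 0.   ] heading z 0.3798094318652158 x -1.1909868900162217
dp tool [-395.912  -13.018  349.244]
rotvec tool [ 0.     0.507 -0.   ]
dp in tool after turn [-515.662  -13.09   113.172]
t 1.4 p [ 222.426 -557.175  186.91 ] F [-0.027  0.152  0.347] M [ 0.035 -0.034  0.029] w 87.89 q [-1.306  0.359  1.51   0.     1.273 -0.115]
tool x [ 0.371 -0.929 -0.   ] y [-0.  0. -1.] z [0.929 0.371 0.   ] heading z 0.3798094318652158 x -1.1909868900162217
dp tool [-395.912  -13.018  349.244]
rotvec tool [-0.    -2.635 -0.   ]
dp in tool after turn [ 515.662  -13.09  -113.172]
```

Emit:
{"method": "drive_tool", "body": {
  "deltas": [
    {"dp": [0,-15,0],"angular": [0,0.1014,0],"grip": 100},
    {"dp": [0,-15,0],"angular": [0,0.1014,0],"grip": 100},
    {"dp": [0,-15,0],"angular": [0,0.1014,0],"grip": 100},
    {"dp": [0,-15,0],"angular": [0,0.1014,0],"grip": 100},
    {"dp": [0,0,0],"angular": [0,0.1014,0],"grip": 100},
    {"dp": [-34,0,7.5],"angular": [0,0,0],"grip": 100},
    {"dp": [-34,0,7.5],"angular": [0,0,0],"grip": 100},
    {"dp": [-34,0,7.5],"angular": [0,0,0],"grip": 100},
    {"dp": [-34,0,7.5],"angular": [0,0,0],"grip": 100},
    {"dp": [-34,0,7.5],"angular": [0,0,0],"grip": 100},
    {"dp": [-34,0,7.5],"angular": [0,0,0],"grip": 100},
    {"dp": [-34,0,7.5],"angular": [0,0,0],"grip": 100},
    {"dp": [-34,0,7.5],"angular": [0,0,0],"grip": 100},
    {"dp": [-34,0,7.5],"angular": [0,0,0],"grip": 100},
    {"dp": [-34,0,7.5],"angular": [0,0,0],"grip": 100},
    {"dp": [-34,0,7.5],"angular": [0,0,0],"grip": 100},
    {"dp": [-34,0,7.5],"angular": [0,0,0],"grip": 100},
    {"dp": [-34,0,7.5],"angular": [0,0,0],"grip": 100},
    {"dp": [-34,0,7.5],"angular": [0,0,0],"grip": 100},
    {"dp": [-34,0,7.5],"angular": [0,0,0],"grip": 100}
  ]
}}

```text
clock: 3.07
tcp_pos: [399.0, -63.9, 247.3]
tcp_rot: [-1.146, 1.302, -1.303]
ft_force: [1.1, -0.3, 0.4]
gripper_width: 87.8
```

```bash
python3 -c "
from st import *
st((472,398.5,150),-0.127)"
```

```text
t 3.07 p [398.96  -63.941 247.26 ] F [ 1.112 -0.264  0.442] M [ 0.003 -0.035  0.038] w 87.77 q [-0.33   0.006  1.807  0.     1.327  1.368]
tool x [-0.127 -0.992  0.   ] y [ 0.001 -0.    -1.   ] z [ 0.992 -0.127  0.001] heading z -0.127344216785457 x -1.6981406348253723
dp tool [-467.984   97.219   13.638]
rotvec tool [-0.001 -0.     0.   ]
dp in tool after turn [-467.968   97.26    13.879]
```

Emit:
{"method": "drive_tool", "body": {
  "deltas": [
    {"dp": [-36,7,1],"angular": [0,0,0],"grip": 100},
    {"dp": [-36,7,1],"angular": [0,0,0],"grip": 100},
    {"dp": [-36,7,1],"angular": [0,0,0],"grip": 100},
    {"dp": [-36,7,1],"angular": [0,0,0],"grip": 100},
    {"dp": [-36,7,1],"angular": [0,0,0],"grip": 100},
    {"dp": [-36,7,1],"angular": [0,0,0],"grip": 100},
    {"dp": [-36,7,1],"angular": [0,0,0],"grip": 100},
    {"dp": [-36,7,1],"angular": [0,0,0],"grip": 100},
    {"dp": [-36,7,1],"angular": [0,0,0],"grip": 100},
    {"dp": [-36,7,1],"angular": [0,0,0],"grip": 100},
    {"dp": [-36,7,1],"angular": [0,0,0],"grip": 100},
    {"dp": [-36,7,1],"angular": [0,0,0],"grip": 100},
    {"dp": [-36,13,2],"angular": [0,0,0],"grip": 100},
    {"dp": [0,0,0],"angular": [0,0,0],"grip": 100},
    {"dp": [0,0,0],"angular": [0,0,0],"grip": 100}
  ]
}}

```text
clock: 4.32
tcp_pos: [471.4, 398.0, 148.7]
tcp_rot: [-1.15, 1.301, -1.301]
ft_force: [-0.7, -0.7, -0.5]
gripper_width: 87.5
```

```bash
python3 -c "
from st import *
st((472,398.5,14),-0.127)
for n in('side','top'):
    c=arm.capture(n);save(c,f'pics/{n}1.png')
c=arm.capture('side');t=c['img'][240:460,240:460]; cv2.imwrite('pics/s1z.png',cv2.resize(t[:,:,::-1],None,fx=2.7,fy=2.7))
c=arm.capture('top');t=c['img'][200:330,90:260]; cv2.imwrite('pics/t1z.png',cv2.resize(t[:,:,::-1],None,fx=4,fy=4))
"
```

```text
t 4.32 p [471.375 397.976 148.741] F [-0.687 -0.73  -0.527] M [ 0.057  0.049 -0.015] w 87.52 q [0.589 0.419 1.516 0.    1.209 2.285]
tool x [-0.124 -0.992  0.001] y [-0.002 -0.001 -1.   ] z [ 0.992 -0.124 -0.001] heading z -0.12464524400544508 x -1.69543994229811
dp tool [ -0.756 134.739   0.741]
rotvec tool [0.001 0.002 0.001]
dp in tool after turn [ -0.599 134.741   0.553]
```

View pics/s1z.png

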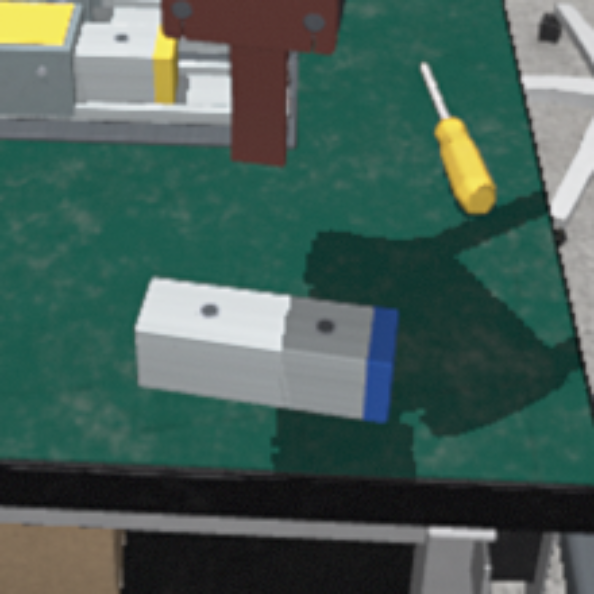

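View pics/t1z.png

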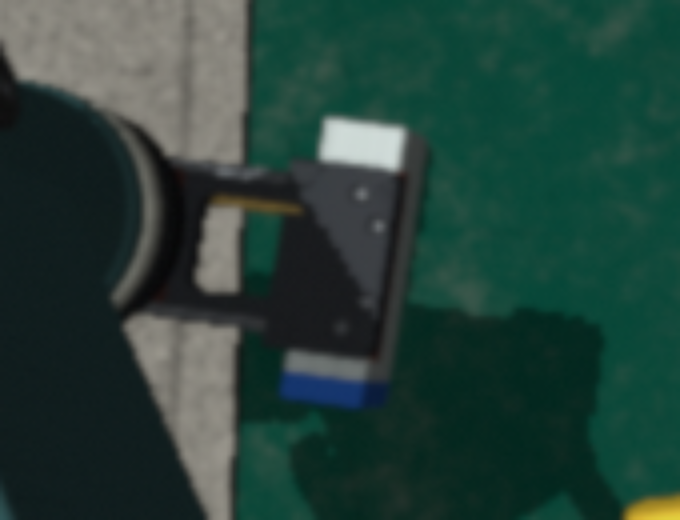

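```bash
python3 -c "
from st import *
o,R=st()
s=arm.capture('side');t=arm.capture('top');p=o['tcp_pos']
for dx in(-57,-44,0,44,57):
  for dz in(-10,10): print(dx,dz,(proj(s,p+R@[dx,0,dz])-240)*2.7,(proj(t,p+R@[dx,-80,dz])-[90,200])*4)
"
```

```text
t 4.52 p [471.973 395.589 150.555] F [ 0.085  0.037 -0.471] M [ 0.064  0.023 -0.065] w 87.77 q [ 0.586  0.414  1.518 -0.     1.209  2.285]
tool x [-0.128 -0.992  0.   ] y [ 0. -0. -1.] z [ 0.992 -0.128  0.   ] heading z -0.12818194506779448 x -1.698978292021931
-57 -10 [276.307 236.351] [ 52.734 244.843]
-57 10 [230.715 230.627] [ 61.784 191.927]
-44 -10 [280.792 216.289] [ 86.984 249.436]
-44 10 [236.009 210.777] [ 95.961 196.495]
0 -10 [294.823 153.534] [203.048 265.   ]
0 10 [252.576 148.659] [211.777 211.974]
44 -10 [307.302  97.716] [319.332 280.593]
44 10 [267.32   93.375] [327.813 227.483]
57 -10 [310.729  82.387] [353.732 285.206]
57 10 [271.371  78.187] [362.139 232.071]
```

View pics/side1.png

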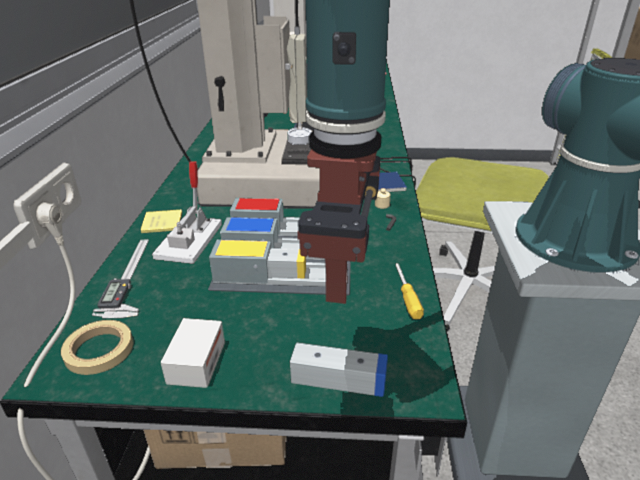

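View pics/top1.png

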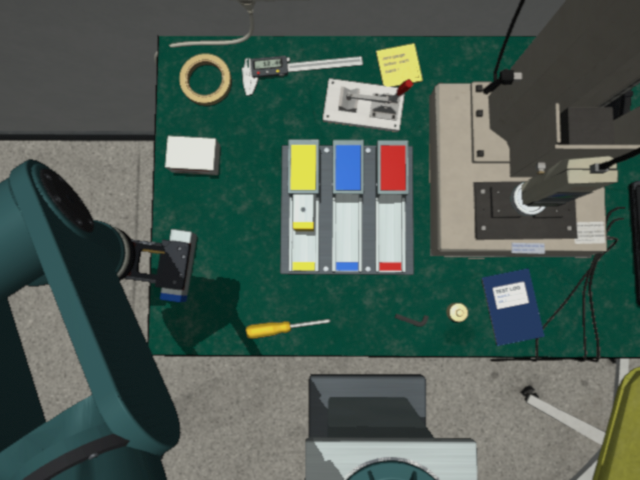

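```bash
python3 -c "
from st import *
o,R=st()
p=o['tcp_pos']
for n in('side','top'):
    c=arm.capture(n);im=np.ascontiguousarray(c['img'][:,:,::-1])
    def L(a,b,col):
        cv2.line(im,*[tuple(int(v) for v in np.round(proj(c,p+R@np.array(q)))) for q in(a,b)],col,1,cv2.LINE_AA)
    L([0,0,0],[0,-300,0],(0,255,255))
    for d in(-44,-57,44,57):L([d,0,0],[d,-80,0],(0,255,0))
    for a in(-89,89):
        L([a,-80,-37],[a,-80,37],(255,0,255));L([-89,-80,a*37/89],[89,-80,a*37/89],(255,0,255))
    x0,y0=(220,100) if n=='side' else (40,120)
    im=cv2.resize(im[y0:y0+240,x0:x0+240],None,fx=2.5,fy=2.5); cv2.imwrite('pics/%s_ov.png'%n,im)
"
```

```text
t 4.62 p [472.213 395.721 150.789] F [-0.367 -0.177  0.286] M [0.003 0.029 0.002] w 87.98 q [ 0.585  0.414  1.518 -0.     1.209  2.285]
tool x [-0.128 -0.992 -0.   ] y [ 0.001  0.    -1.   ] z [ 0.992 -0.128  0.001] heading z -0.1285503581330409 x -1.6993464184590108
```

View pics/side_ov.png

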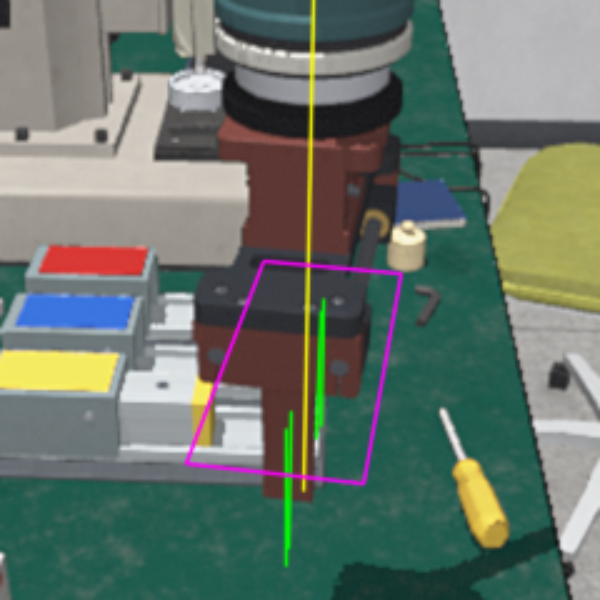

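View pics/top_ov.png

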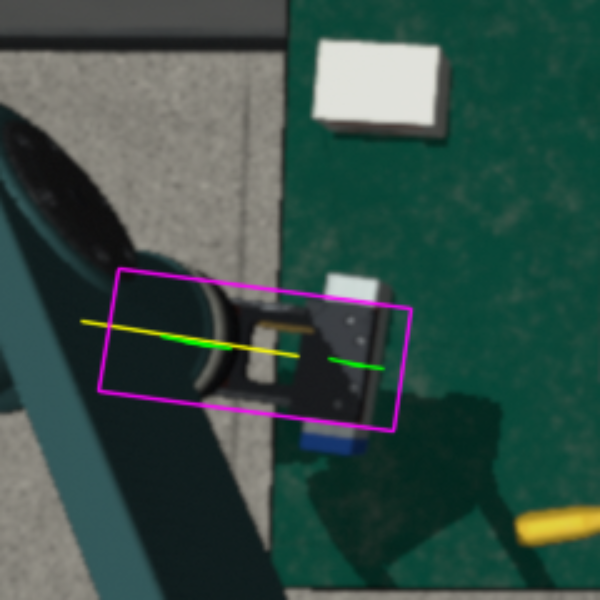

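The gripper axis agrees with both views, but the near finger tip, at about (335,300), looks higher than predicted. I'll go lower, part-close the fingers and compare again.

Emit:
{"method": "drive_tool", "body": {
  "deltas": [
    {"dp": [0,20,0],"angular": [0,0,0],"grip": 70},
    {"dp": [0,20,0],"angular": [0,0,0],"grip": 70},
    {"dp": [0,20,0],"angular": [0,0,0],"grip": 70},
    {"dp": [0,12,0],"angular": [0,0,0],"grip": 70},
    {"dp": [0,0,0],"angular": [0,0,0],"grip": 70},
    {"dp": [0,0,0],"angular": [0,0,0],"grip": 70}
  ]
}}

```text
clock: 5.22
tcp_pos: [471.8, 396.4, 77.9]
tcp_rot: [-1.147, 1.303, -1.303]
ft_force: [0.1, 0.5, 0.5]
gripper_width: 61.3
```

```bash
cat > ov.py <<'E'
from st import *
import sys
o,R=st()
p=o['tcp_pos'];w=o['gripper_width']/2
for n in('side','top'):
    c=arm.capture(n);im=np.ascontiguousarray(c['img'][:,:,::-1])
    q0=proj(c,p)
    def L(a,b,col):
        cv2.line(im,*[tuple(int(v) for v in np.round(proj(c,p+R@np.array(q)))) for q in(a,b)],col,1,cv2.LINE_AA)
    L([0,0,0],[0,-300,0],(0,255,255))
    for d in(-w,-w-13.5,w,w+13.5):L([d,0,0],[d,-80,0],(0,255,0))
    x0=int(np.clip(q0[0]-120,0,400));y0=int(np.clip(q0[1]-150,0,240))
    print(n,x0,y0)
    im=cv2.resize(im[y0:y0+240,x0:x0+240],None,fx=2.5,fy=2.5); cv2.imwrite('pics/%s_ov%s.png'%(n,sys.argv[1]),im)
E
python3 ov.py 2
```

```text
t 5.22 p [471.753 396.442  77.881] F [0.058 0.529 0.531] M [ 0.083 -0.001 -0.043] w 61.35 q [0.587 0.493 1.588 0.    1.061 2.285]
tool x [-0.127 -0.992  0.001] y [-0.001 -0.    -1.   ] z [ 0.992 -0.127 -0.001] heading z -0.12752762691007538 x -1.6983234238166238
side 220 188
top 51 114
```

View pics/side_ov2.png

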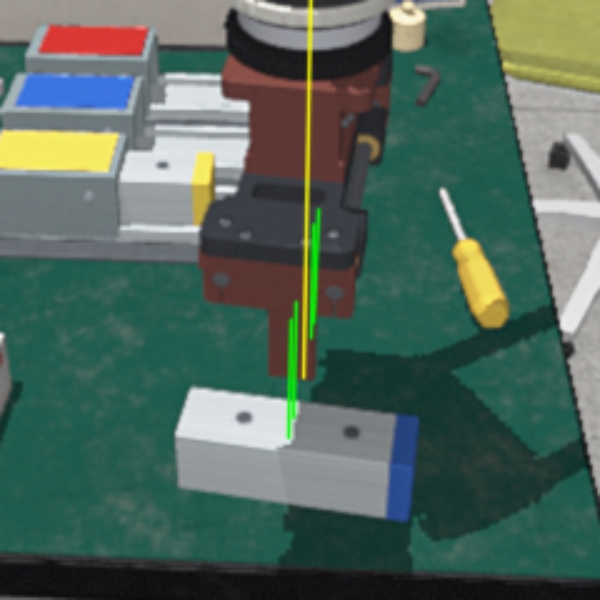

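View pics/top_ov2.png

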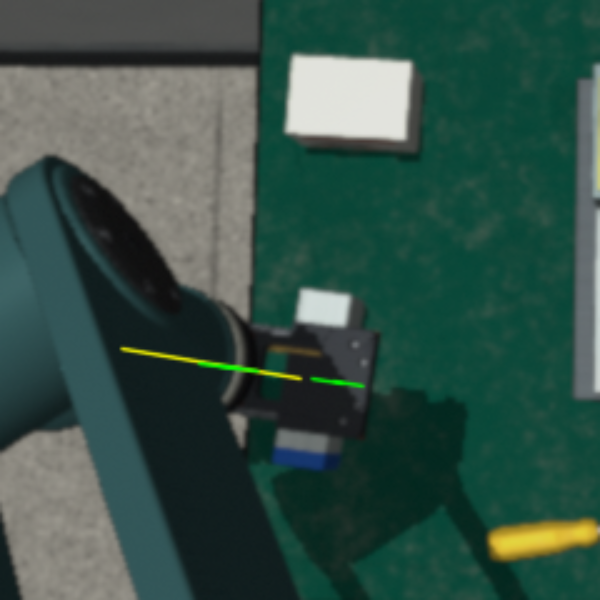

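Emit:
{"method": "drive_tool", "body": {
  "deltas": [
    {"dp": [0,0,0],"angular": [0,0,0],"grip": 0},
    {"dp": [0,0,0],"angular": [0,0,0],"grip": 0},
    {"dp": [0,0,0],"angular": [0,0,0],"grip": 0},
    {"dp": [0,0,0],"angular": [0,0,0],"grip": 0},
    {"dp": [0,0,0],"angular": [0,0,0],"grip": 0},
    {"dp": [0,0,0],"angular": [0,0,0],"grip": 0}
  ]
}}

```text
clock: 5.82
tcp_pos: [472.0, 396.9, 78.2]
tcp_rot: [-1.146, 1.302, -1.302]
ft_force: [-0.4, 0.1, -0.1]
gripper_width: 25.0
```

```bash
python3 ov.py 3
```

```text
t 5.82 p [471.987 396.889  78.156] F [-0.371  0.069 -0.11 ] M [0.042 0.065 0.012] w 25.03 q [0.587 0.493 1.588 0.    1.06  2.285]
tool x [-0.127 -0.992 -0.   ] y [ 0.  0. -1.] z [ 0.992 -0.127  0.   ] heading z -0.12718413878638912 x -1.6979804489858519
side 220 188
top 50 114
```

View pics/side_ov3.png

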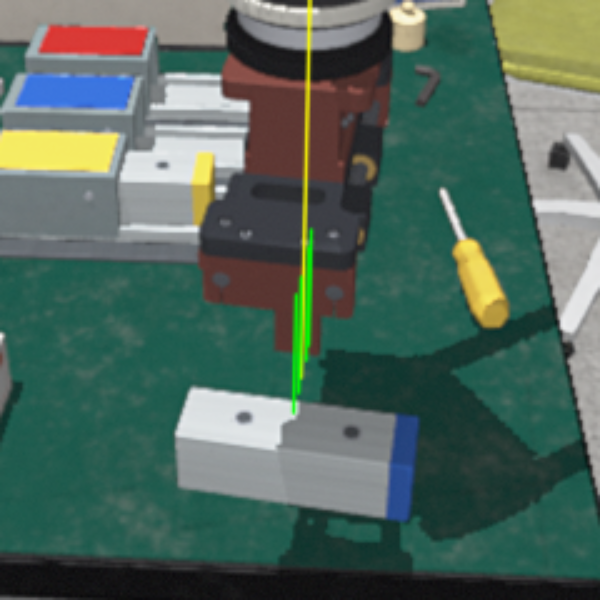

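View pics/top_ov3.png

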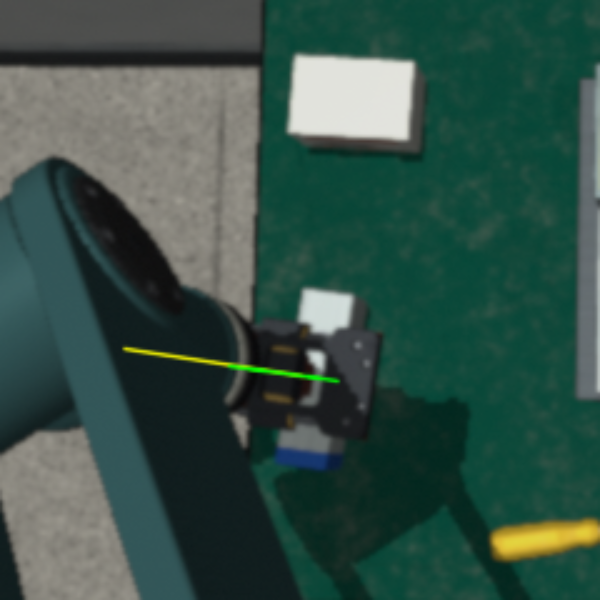

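Emit:
{"method": "drive_tool", "body": {
  "deltas": [
    {"dp": [0,0,0],"angular": [0,0,0],"grip": 80},
    {"dp": [0,0,0],"angular": [0,0,0],"grip": 80},
    {"dp": [0,0,0],"angular": [0,0,0],"grip": 80},
    {"dp": [0,0,0],"angular": [0,0,0],"grip": 80},
    {"dp": [0,0,0],"angular": [0,0,0],"grip": 80},
    {"dp": [0,10,0],"angular": [0,0,0],"grip": 80},
    {"dp": [0,10,0],"angular": [0,0,0],"grip": 80},
    {"dp": [0,10,0],"angular": [0,0,0],"grip": 80},
    {"dp": [0,5,0],"angular": [0,0,0],"grip": 80},
    {"dp": [0,0,0],"angular": [0,0,0],"grip": 80}
  ]
}}

```text
clock: 6.75
tcp_pos: [470.5, 395.8, 40.7]
tcp_rot: [-1.15, 1.304, -1.303]
ft_force: [-0.8, -0.2, 0.6]
gripper_width: 70.1
```

```bash
python3 ov.py 4
```

```text
t 6.75 p [470.497 395.845  40.744] F [-0.801 -0.201  0.613] M [-0.036  0.035  0.046] w 70.11 q [0.587 0.539 1.618 0.    0.988 2.285]
tool x [-0.127 -0.992  0.002] y [-0.003 -0.002 -1.   ] z [ 0.992 -0.127 -0.003] heading z -0.12725323273191524 x -1.698042365678638
side 221 208
top 57 116
```

View pics/side_ov4.png

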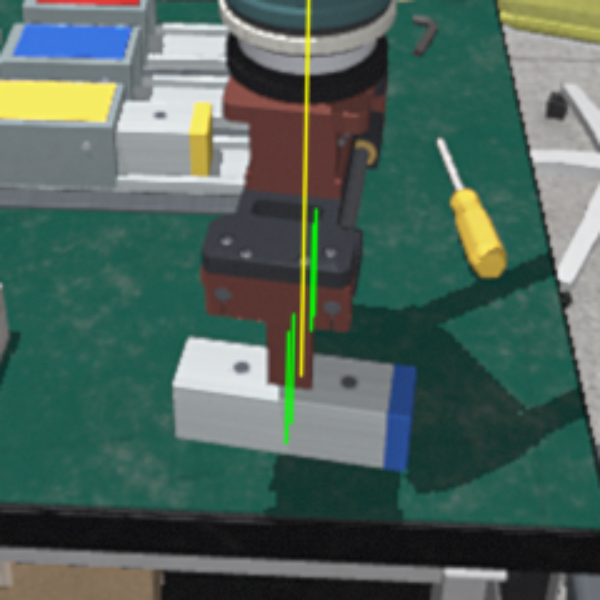

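View pics/top_ov4.png

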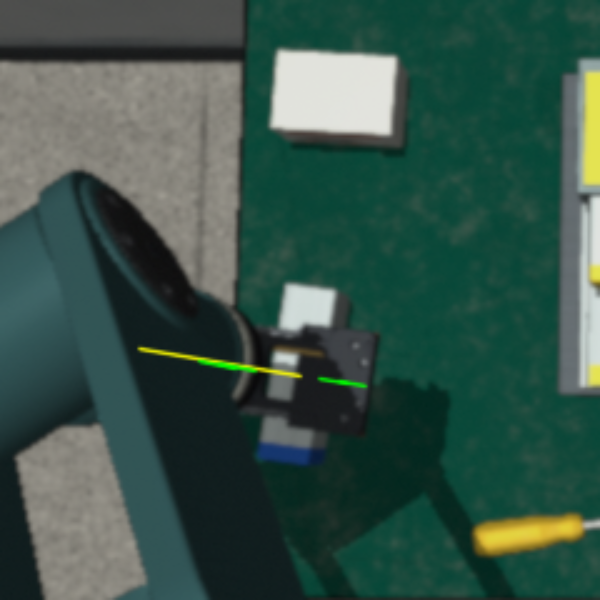

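Emit:
{"method": "drive_tool", "body": {
  "deltas": [
    {"dp": [0,10,0],"angular": [0,0,0],"grip": 80},
    {"dp": [0,10,0],"angular": [0,0,0],"grip": 80},
    {"dp": [0,5,0],"angular": [0,0,0],"grip": 80},
    {"dp": [0,0,0],"angular": [0,0,0],"grip": 80},
    {"dp": [0,0,0],"angular": [0,0,0],"grip": 80},
    {"dp": [0,0,0],"angular": [0,0,0],"grip": 80}
  ]
}}

```text
clock: 7.35
tcp_pos: [472.1, 396.9, 18.1]
tcp_rot: [-1.146, 1.302, -1.302]
ft_force: [0.0, -0.3, 0.3]
gripper_width: 70.3
```

```bash
python3 ov.py 5
```

```text
t 7.35 p [472.078 396.911  18.051] F [ 0.016 -0.322  0.317] M [ 0.052  0.001 -0.056] w 70.26 q [0.587 0.568 1.633 0.    0.94  2.285]
tool x [-0.127 -0.992 -0.   ] y [ 0.  0. -1.] z [ 0.992 -0.127  0.   ] heading z -0.12726532927031173 x -1.6980616484165518
side 219 220
top 60 115
```

View pics/side_ov5.png

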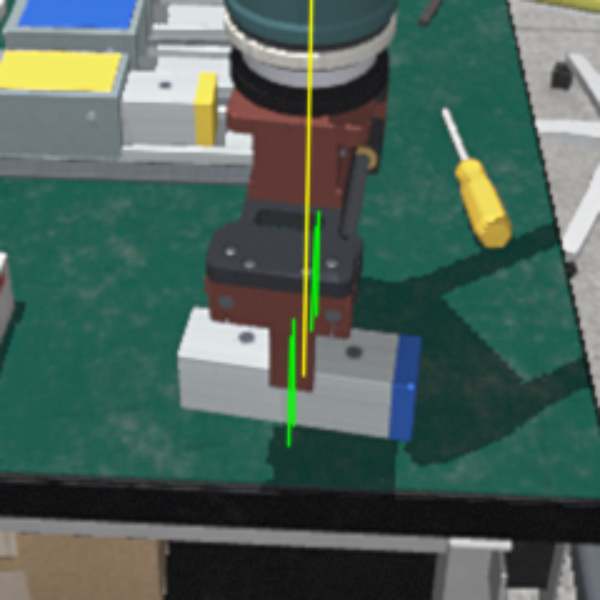

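No contact at a reported z of 18 mm, and the finger tip at (290,388) in the crop still looks about 30 mm above that. I'll feel my way further down in small steps.

Emit:
{"method": "drive_tool", "body": {
  "deltas": [
    {"dp": [0,3,0],"angular": [0,0,0],"grip": 80},
    {"dp": [0,3,0],"angular": [0,0,0],"grip": 80},
    {"dp": [0,2,0],"angular": [0,0,0],"grip": 80},
    {"dp": [0,0,0],"angular": [0,0,0],"grip": 80}
  ]
}}

```text
clock: 7.78
tcp_pos: [471.6, 396.6, 9.5]
tcp_rot: [-1.147, 1.303, -1.302]
ft_force: [-0.1, -0.3, 0.6]
gripper_width: 70.3
```

Emit:
{"method": "drive_tool", "body": {
  "deltas": [
    {"dp": [0,2,0],"angular": [0,0,0],"grip": 80},
    {"dp": [0,2,0],"angular": [0,0,0],"grip": 80},
    {"dp": [0,2,0],"angular": [0,0,0],"grip": 80},
    {"dp": [0,0,0],"angular": [0,0,0],"grip": 80}
  ]
}}

```text
clock: 8.12
tcp_pos: [471.7, 396.7, 3.5]
tcp_rot: [-1.147, 1.303, -1.302]
ft_force: [-0.8, -0.5, 0.3]
gripper_width: 70.3
```

```bash
python3 ov.py 6
```

```text
t 8.12 p [471.66  396.666   3.528] F [-0.85 -0.52  0.33] M [ 0.057  0.005 -0.033] w 70.3 q [0.587 0.588 1.643 0.    0.912 2.285]
tool x [-0.127 -0.992  0.   ] y [-0.001 -0.    -1.   ] z [ 0.992 -0.127 -0.001] heading z -0.12721725484060564 x -1.6980133575676986
side 219 227
top 62 116
```

View pics/side_ov6.png

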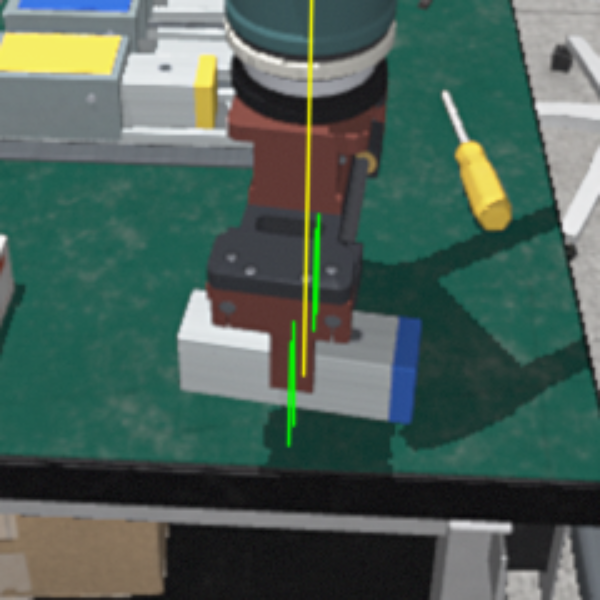

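View pics/top_ov6.png

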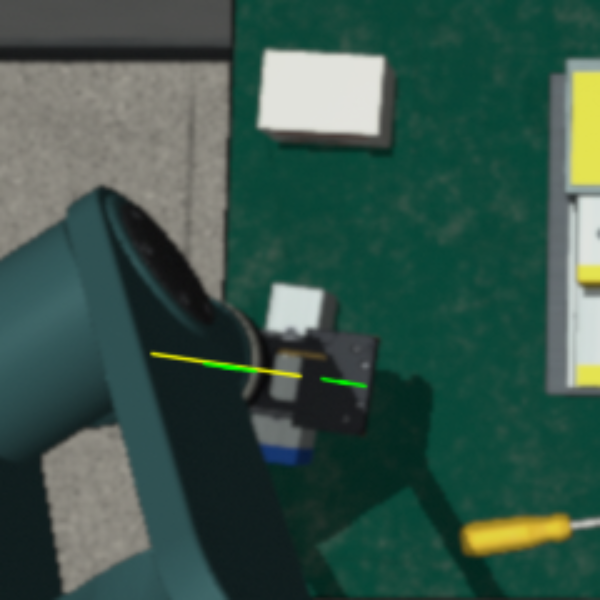

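Emit:
{"method": "drive_tool", "body": {
  "deltas": [
    {"dp": [0,2,0],"angular": [0,0,0],"grip": 80},
    {"dp": [0,1,0],"angular": [0,0,0],"grip": 80},
    {"dp": [0,1,0],"angular": [0,0,0],"grip": 80},
    {"dp": [0,1,0],"angular": [0,0,0],"grip": 80},
    {"dp": [0,0,0],"angular": [0,0,0],"grip": 80}
  ]
}}

```text
clock: 8.63
tcp_pos: [471.8, 396.7, -1.2]
tcp_rot: [-1.147, 1.302, -1.302]
ft_force: [0.6, 0.4, 0.9]
gripper_width: 70.5
```

Emit:
{"method": "drive_tool", "body": {
  "deltas": [
    {"dp": [0,2,0],"angular": [0,0,0],"grip": 80},
    {"dp": [0,2,0],"angular": [0,0,0],"grip": 80},
    {"dp": [0,2,0],"angular": [0,0,0],"grip": 80},
    {"dp": [0,2,0],"angular": [0,0,0],"grip": 80},
    {"dp": [0,0,0],"angular": [0,0,0],"grip": 80}
  ]
}}

```text
clock: 9.05
tcp_pos: [471.6, 396.6, -9.5]
tcp_rot: [-1.147, 1.303, -1.302]
ft_force: [-0.3, -0.4, 0.4]
gripper_width: 70.1
```

```bash
python3 ov.py 7
```

```text
t 9.05 p [471.618 396.633  -9.519] F [-0.344 -0.418  0.422] M [0.076 0.003 0.018] w 70.08 q [0.587 0.606 1.65  0.    0.886 2.285]
tool x [-0.127 -0.992  0.   ] y [-0.001 -0.    -1.   ] z [ 0.992 -0.127 -0.001] heading z -0.12719029227049156 x -1.6979863297353535
side 219 233
top 64 116
```

View pics/side_ov7.png

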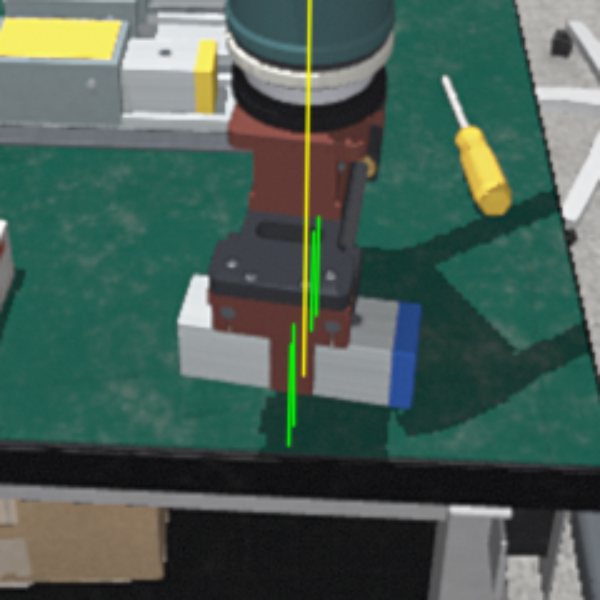

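Emit:
{"method": "drive_tool", "body": {
  "deltas": [
    {"dp": [0,2.5,0],"angular": [0,0,0],"grip": 80},
    {"dp": [0,2.5,0],"angular": [0,0,0],"grip": 80},
    {"dp": [0,0,0],"angular": [0,0,0],"grip": 0},
    {"dp": [0,0,0],"angular": [0,0,0],"grip": 0},
    {"dp": [0,0,0],"angular": [0,0,0],"grip": 0},
    {"dp": [0,0,0],"angular": [0,0,0],"grip": 0},
    {"dp": [0,0,0],"angular": [0,0,0],"grip": 0},
    {"dp": [0,0,0],"angular": [0,0,0],"grip": 0},
    {"dp": [0,0,0],"angular": [0,0,0],"grip": 0},
    {"dp": [0,0,0],"angular": [0,0,0],"grip": 0}
  ]
}}

```text
clock: 9.98
tcp_pos: [472.2, 397.4, -13.8]
tcp_rot: [-1.145, 1.302, -1.302]
ft_force: [0.0, 2.4, -0.3]
gripper_width: 37.6
```

```bash
python3 ov.py 8
```

```text
t 9.98 p [472.223 397.392 -13.798] F [ 0.019  2.448 -0.345] M [ 0.422  0.025 -0.016] w 37.6 q [0.587 0.612 1.652 0.001 0.876 2.285]
tool x [-0.127 -0.992 -0.001] y [ 0.001  0.001 -1.   ] z [ 0.992 -0.127  0.   ] heading z -0.1272109528119168 x -1.6980068327481053
side 219 235
top 64 116
```

View pics/side_ov8.png

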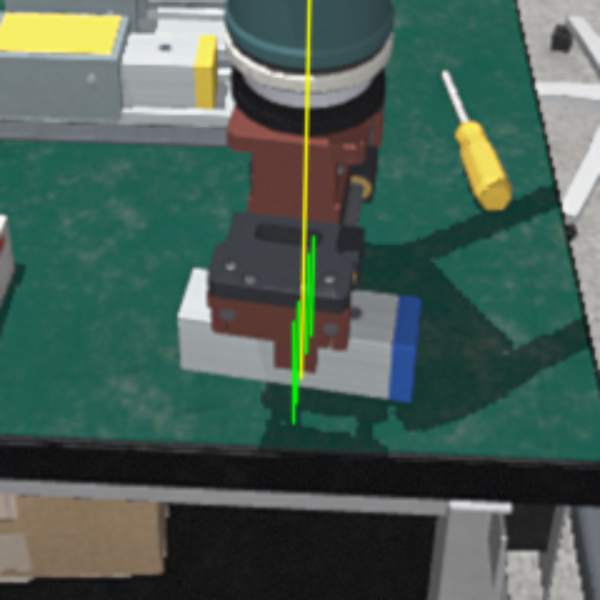

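View pics/top_ov8.png

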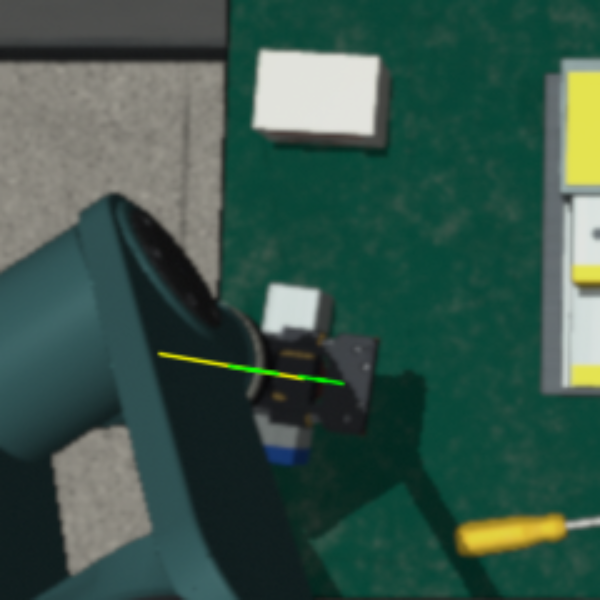

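Emit:
{"method": "drive_tool", "body": {
  "deltas": [
    {"dp": [0,-5,0],"angular": [0,0,0],"grip": 0},
    {"dp": [0,-10,0],"angular": [0,0,0],"grip": 0},
    {"dp": [0,-15,0],"angular": [0,0,0],"grip": 0},
    {"dp": [0,-20,0],"angular": [0,0,0],"grip": 0},
    {"dp": [0,-20,0],"angular": [0,0,0],"grip": 0},
    {"dp": [0,-15,0],"angular": [0,0,0],"grip": 0},
    {"dp": [0,-10,0],"angular": [0,0,0],"grip": 0},
    {"dp": [0,-5,0],"angular": [0,0,0],"grip": 0},
    {"dp": [0,0,0],"angular": [0,0,0],"grip": 0},
    {"dp": [0,0,0],"angular": [0,0,0],"grip": 0}
  ]
}}

```text
clock: 10.92
tcp_pos: [471.4, 396.4, 85.5]
tcp_rot: [-1.147, 1.303, -1.302]
ft_force: [0.1, -0.1, -5.9]
gripper_width: 37.9
```

```bash
python3 ov.py 9; python3 -c "
from st import *
st((537,84,86),0)"
```

```text
t 10.92 p [471.393 396.373  85.515] F [ 0.14  -0.069 -5.852] M [0.096 0.057 0.027] w 37.89 q [0.587 0.484 1.582 0.    1.076 2.285]
tool x [-0.127 -0.992  0.001] y [-0.001 -0.001 -1.   ] z [ 0.992 -0.127 -0.001] heading z -0.12723887627029418 x -1.6980345841680877
side 220 184
top 49 114
t 11.02 p [470.996 396.119  84.792] F [-0.037  0.301 -5.82 ] M [-0.01   0.036 -0.003] w 37.45 q [0.587 0.485 1.583 0.    1.076 2.285]
tool x [-0.127 -0.992  0.002] y [-0.002 -0.001 -1.   ] z [ 0.992 -0.127 -0.002] heading z -0.12723167790400525 x -1.6980250081143275
dp tool [301.223  -0.93  105.072]
rotvec tool [ 0.002 -0.127  0.001]
dp in tool after turn [312.119  -1.208  66.004]
```

View pics/side_ov9.png

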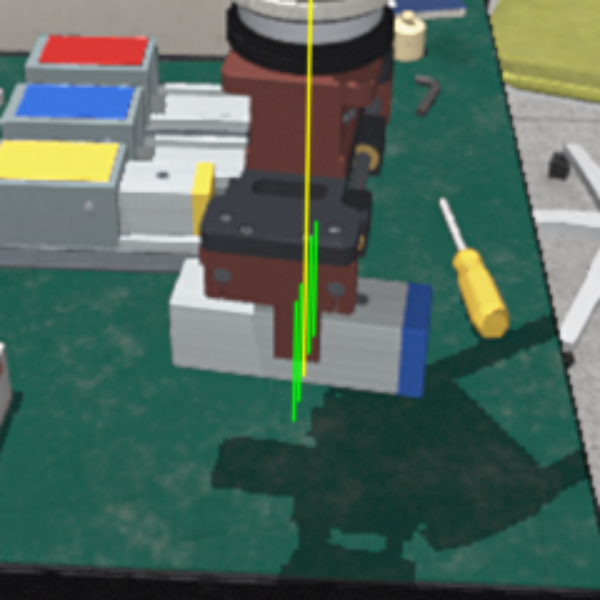

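Emit:
{"method": "drive_tool", "body": {
  "deltas": [
    {"dp": [0,0,0],"angular": [0,-0.0636,0],"grip": 0},
    {"dp": [0,0,0],"angular": [0,-0.0636,0],"grip": 0},
    {"dp": [12,0,6],"angular": [0,0,0],"grip": 0},
    {"dp": [25,0,6],"angular": [0,0,0],"grip": 0},
    {"dp": [35,0,6],"angular": [0,0,0],"grip": 0},
    {"dp": [35,0,6],"angular": [0,0,0],"grip": 0},
    {"dp": [35,0,6],"angular": [0,0,0],"grip": 0},
    {"dp": [35,0,6],"angular": [0,0,0],"grip": 0},
    {"dp": [35,0,6],"angular": [0,0,0],"grip": 0},
    {"dp": [35,0,6],"angular": [0,0,0],"grip": 0},
    {"dp": [30,0,6],"angular": [0,0,0],"grip": 0},
    {"dp": [22,0,6],"angular": [0,0,0],"grip": 0},
    {"dp": [13,0,6],"angular": [0,0,0],"grip": 0},
    {"dp": [0,0,0],"angular": [0,0,0],"grip": 0},
    {"dp": [0,0,0],"angular": [0,0,0],"grip": 0},
    {"dp": [0,0,0],"angular": [0,0,0],"grip": 0}
  ]
}}

```text
clock: 12.35
tcp_pos: [537.4, 85.6, 85.6]
tcp_rot: [-1.209, 1.211, -1.208]
ft_force: [0.0, 1.0, -7.0]
gripper_width: 37.5
```

```bash
python3 ov.py 10; python3 -c "
from st import *
st((537,84,86),0)"
```

```text
t 12.35 p [537.417  85.558  85.617] F [ 0.045  1.04  -7.03 ] M [-0.007  0.039 -0.055] w 37.5 q [0.03  0.395 1.744 0.001 1.004 1.601]
tool x [-0.    -1.    -0.001] y [-0.001  0.001 -1.   ] z [ 1.    -0.    -0.001] heading z -0.0004300415787142793 x -1.5712271593722424
side 190 66
top 226 77
t 12.45 p [537.345  86.012  85.733] F [-0.207 -0.527 -6.517] M [ 0.032 -0.022  0.013] w 37.79 q [0.031 0.395 1.744 0.001 1.004 1.601]
tool x [ 0.001 -1.    -0.   ] y [-0.001  0.    -1.   ] z [ 1.     0.001 -0.001] heading z 0.0011301054831364496 x -1.569666622166016
dp tool [ 2.012 -0.267 -0.348]
rotvec tool [ 0.001  0.001 -0.   ]
dp in tool after turn [ 2.012 -0.267 -0.345]
```

View pics/side_ov10.png

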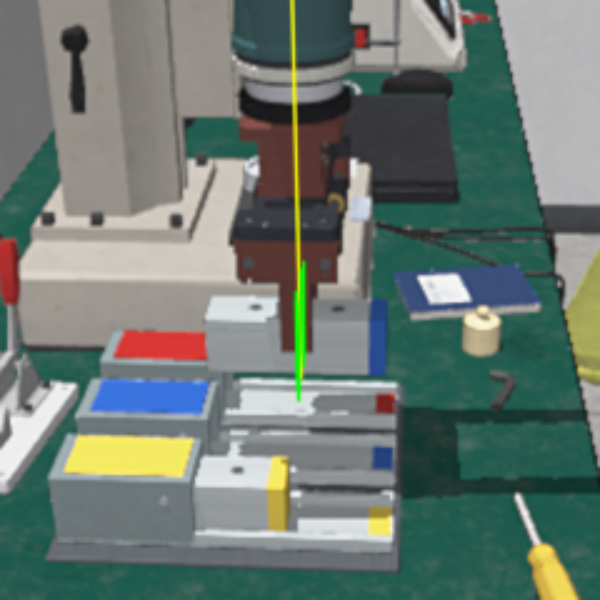

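View pics/top_ov10.png

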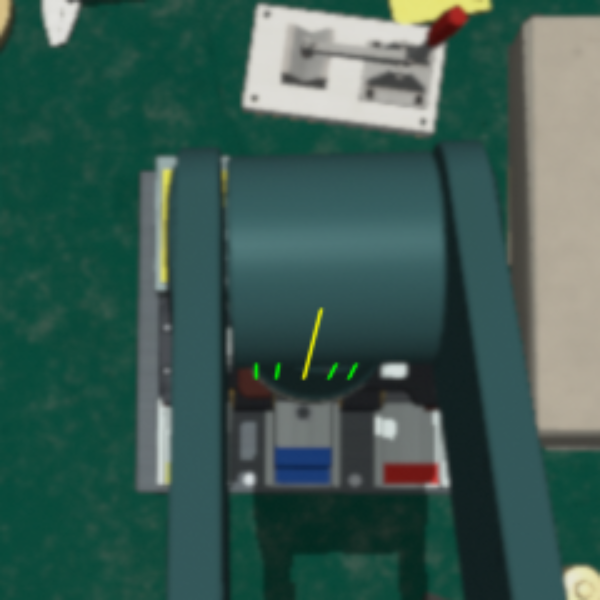

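```bash
python3 -c "
from st import *
o,R=st()
c=arm.capture('side');t=c['img'][170:290,250:410]; cv2.imwrite('pics/s10z.png',cv2.resize(t[:,:,::-1],None,fx=5,fy=5,interpolation=cv2.INTER_CUBIC))
c=arm.capture('top');t=c['img'][210:290,300:420]; cv2.imwrite('pics/t10z.png',cv2.resize(t[:,:,::-1],None,fx=6,fy=6,interpolation=cv2.INTER_CUBIC))
"
```

```text
t 12.45 p [537.345  86.012  85.733] F [-0.207 -0.527 -6.517] M [ 0.032 -0.022  0.013] w 37.79 q [0.031 0.395 1.744 0.001 1.004 1.601]
tool x [ 0.001 -1.    -0.   ] y [-0.001  0.    -1.   ] z [ 1.     0.001 -0.001] heading z 0.0011301054831364496 x -1.569666622166016
```

View pics/s10z.png

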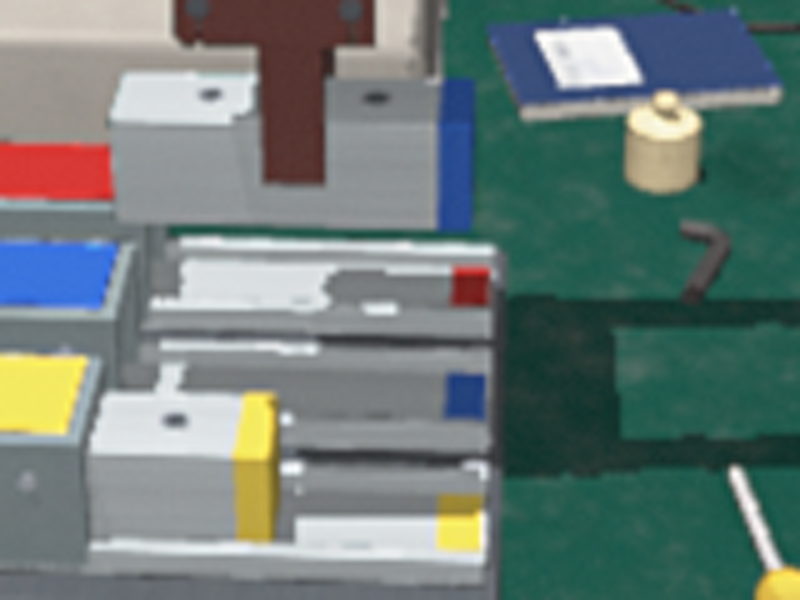

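View pics/t10z.png

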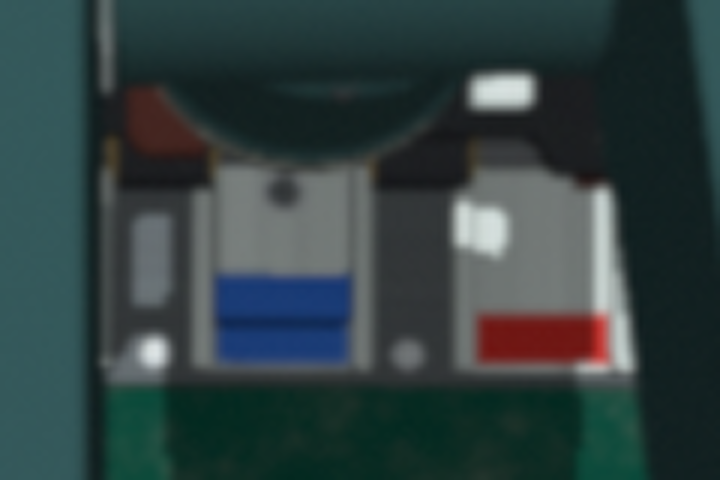

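```bash
python3 -c "
from st import *
t=arm.capture('top');s=arm.capture('side')
T=lambda u:((u[0]+.5)/6-.5+300,(u[1]+.5)/6-.5+210)
S=lambda u:((u[0]+.5)/5-.5+250,(u[1]+.5)/5-.5+170)
print('top blk rear',atz(t,T((217,320)),143.4),atz(t,T((352,319)),143.4))
print('top blk front-ish edge',atz(t,T((217,190)),143.4),atz(t,T((350,190)),143.4))
print('guides',atz(t,T((192,366)),18),atz(t,T((372,368)),18))
print('side: near bottom front/rear',atz(s,S((117,220)),99.4),atz(s,S((438,228)),99.4),atz(s,S((471,231)),99.4))
print('side: near top front/rear',atz(s,S((112,122)),143.4),atz(s,S((438,136)),143.4),atz(s,S((470,136)),143.4))
print('side: strip front',atz(s,S((486,374)),10),atz(s,S((487,417)),10), 'far guide outer front', atz(s,S((497,345)),18))
for y in (55,59.,61,105,107,111): print(y,[ (np.array(proj(s,(x,y,18)))-[250,170])*5+2 for x in(464.5,)])
for p in((537-65,86+19,99.4),(537-65,86+19,143.4),(537+65,86+19,99.4),(537+65,86+19,143.4),(537-65,86-19,143.4)): print(p,(proj(s,p)-[250,170])*5+2,(proj(t,p)-[300,210])*6+2.5)
"
```

```text
top blk rear [472.61  105.117 143.4  ] [473.043  67.978 143.4  ]
top blk front-ish edge [508.528 105.232 143.4  ] [508.677  68.509 143.4  ]
guides [464.422 111.778  18.   ] [464.041  55.398  18.   ]
side: near bottom front/rear [604.018 101.639  99.4  ] [486.259 101.667  99.4  ] [474.207 103.26   99.4  ]
side: near top front/rear [602.198 108.689 143.4  ] [486.37  113.652 143.4  ] [475.165 113.101 143.4  ]
side: strip front [467.49   61.207  10.   ] [466.607  91.579  10.   ] far guide outer front [463.434  52.109  18.   ]
55 [array([494.224, 348.832])]
59.0 [array([494.087, 354.268])]
61 [array([494.018, 356.999])]
105 [array([492.439, 419.573])]
107 [array([492.364, 422.535])]
111 [array([492.214, 428.49 ])]
(472, 105, 99.4) [476.982 233.54 ] [216.005 329.721]
(472, 105, 143.4) [479.464 125.523] [217.417 322.218]
(602, 105, 99.4) [121.176 224.683] [ 217.439 -115.017]
(602, 105, 143.4) [114.043 117.234] [ 218.902 -143.892]
(472, 67, 143.4) [481.395  77.56 ] [355.557 322.806]
```

Emit:
{"method": "drive_tool", "body": {
  "deltas": [
    {"dp": [2.5,5,-2],"angular": [0,0,0],"grip": 0},
    {"dp": [0,12,0],"angular": [0,0,0],"grip": 0},
    {"dp": [0,15,0],"angular": [0,0,0],"grip": 0},
    {"dp": [0,15,0],"angular": [0,0,0],"grip": 0},
    {"dp": [0,12,0],"angular": [0,0,0],"grip": 0},
    {"dp": [0,8,0],"angular": [0,0,0],"grip": 0},
    {"dp": [0,5,0],"angular": [0,0,0],"grip": 0},
    {"dp": [0,0,0],"angular": [0,0,0],"grip": 0},
    {"dp": [0,0,0],"angular": [0,0,0],"grip": 0},
    {"dp": [0,0,0],"angular": [0,0,0],"grip": 0}
  ]
}}

```text
clock: 13.48
tcp_pos: [536.6, 82.4, 14.6]
tcp_rot: [-1.208, 1.208, -1.21]
ft_force: [-0.1, -0.2, -5.8]
gripper_width: 38.0
```

```bash
cat > z.py <<'E'
from st import *
import sys
o,R=st()
c=arm.capture('side');t=c['img'][180:300,230:390]; cv2.imwrite('pics/s%sz.png'%sys.argv[1],cv2.resize(t[:,:,::-1],None,fx=5,fy=5,interpolation=cv2.INTER_CUBIC))
c=arm.capture('top');t=c['img'][210:290,290:410]; cv2.imwrite('pics/t%sz.png'%sys.argv[1],cv2.resize(t[:,:,::-1],None,fx=6,fy=6,interpolation=cv2.INTER_CUBIC))
E
python3 z.py 11
```

```text
t 13.48 p [536.642  82.374  14.558] F [-0.114 -0.212 -5.796] M [ 0.01  -0.012  0.008] w 37.99 q [0.025 0.494 1.807 0.    0.839 1.596]
tool x [ 0. -1. -0.] y [ 0.001  0.    -1.   ] z [1.    0.    0.001] heading z 6.36281680963177e-05 x -1.5707325483779186
```

View pics/s11z.png

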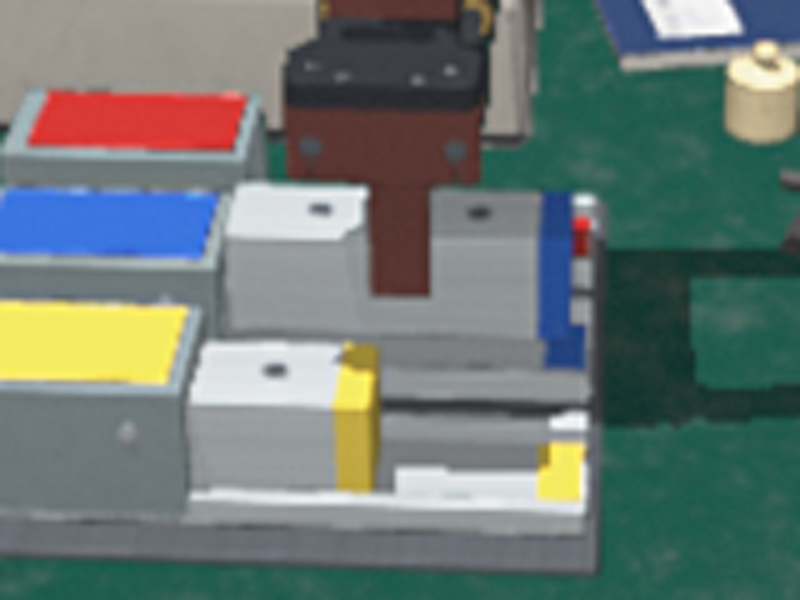

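View pics/t11z.png

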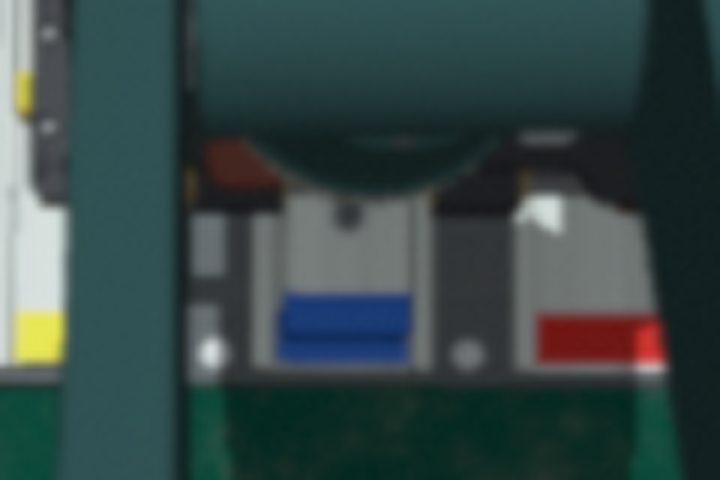

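```bash
python3 -c "
from st import *
t=arm.capture('top');s=arm.capture('side')
T=lambda u:((u[0]+.5)/6-.5+290,(u[1]+.5)/6-.5+210)
S=lambda u:((u[0]+.5)/5-.5+230,(u[1]+.5)/5-.5+180)
for u in((284,338),(411,338),(286,220),(412,220)): print('blk',atz(t,T(u),72.2))
for u in((252,366),(433,366),(252,240),(434,240)): print('guide',atz(t,T(u),18))
for u in((277,362),(407,362)): print('strip',atz(t,T(u),10))
for u in((231,240),(540,247),(571,247)): print('side blk top near',atz(s,S(u),72.2))
for u in((231,330),(540,340),(571,340)): print('side blk bot near',atz(s,S(u),28.2))
print('hood mouth near',atz(s,S((212,256)),65),'near guide top outer',atz(s,S((585,372)),18))
print('red strip end etc',atz(s,S((586,500)),10))
"
```

```text
blk [470.829 102.382  72.2  ]
blk [470.991  64.686  72.2  ]
blk [505.979 101.892  72.2  ]
blk [506.132  64.369  72.2  ]
guide [464.422 111.778  18.   ]
guide [464.668  55.085  18.   ]
guide [504.005 111.932  18.   ]
guide [504.241  54.724  18.   ]
strip [466.005 103.877  10.   ]
strip [466.183  62.834  10.   ]
side blk top near [599.756 106.086  72.2  ]
side blk top near [485.091 105.304  72.2  ]
side blk top near [473.669 104.729  72.2  ]
side blk bot near [603.04  100.134  28.2  ]
side blk bot near [484.706 101.042  28.2  ]
side blk bot near [472.942 100.443  28.2  ]
hood mouth near [607.287 106.096  65.   ] near guide top outer [467.299 106.782  18.   ]
red strip end etc [465.606 176.311  10.   ]
```

Emit:
{"method": "drive_tool", "body": {
  "deltas": [
    {"dp": [0,4,0],"angular": [0,0,0],"grip": 0},
    {"dp": [0,4,0],"angular": [0,0,0],"grip": 0},
    {"dp": [0,3,0],"angular": [0,0,0],"grip": 0},
    {"dp": [0,2,0],"angular": [0,0,0],"grip": 0},
    {"dp": [0,1,0],"angular": [0,0,0],"grip": 0},
    {"dp": [0,0,0],"angular": [0,0,0],"grip": 0}
  ]
}}

```text
clock: 14.18
tcp_pos: [535.6, 82.3, -0.5]
tcp_rot: [-1.21, 1.21, -1.209]
ft_force: [-0.4, 0.1, -5.3]
gripper_width: 38.0
```

Emit:
{"method": "drive_tool", "body": {
  "deltas": [
    {"dp": [0,1,0],"angular": [0,0,0],"grip": 0},
    {"dp": [0,1,0],"angular": [0,0,0],"grip": 0},
    {"dp": [0,0.5,0],"angular": [0,0,0],"grip": 0},
    {"dp": [0,0,0],"angular": [0,0,0],"grip": 0}
  ]
}}

```text
clock: 14.52
tcp_pos: [535.9, 82.4, -2.6]
tcp_rot: [-1.209, 1.209, -1.209]
ft_force: [0.1, -0.0, -5.7]
gripper_width: 37.9
```

Emit:
{"method": "drive_tool", "body": {
  "deltas": [
    {"dp": [0,0.5,0],"angular": [0,0,0],"grip": 0},
    {"dp": [0,0.5,0],"angular": [0,0,0],"grip": 0},
    {"dp": [0,0.5,0],"angular": [0,0,0],"grip": 0},
    {"dp": [0,0,0],"angular": [0,0,0],"grip": 0}
  ]
}}

```text
clock: 14.85
tcp_pos: [536.0, 82.4, -3.8]
tcp_rot: [-1.209, 1.209, -1.209]
ft_force: [-0.5, 0.5, -3.4]
gripper_width: 37.9
```

Emit:
{"method": "drive_tool", "body": {
  "deltas": [
    {"dp": [0,0.5,0],"angular": [0,0,0],"grip": 0},
    {"dp": [0,0,0],"angular": [0,0,0],"grip": 0},
    {"dp": [0,0,0],"angular": [0,0,0],"grip": 60},
    {"dp": [0,0,0],"angular": [0,0,0],"grip": 60},
    {"dp": [0,0,0],"angular": [0,0,0],"grip": 60},
    {"dp": [0,0,0],"angular": [0,0,0],"grip": 60},
    {"dp": [0,-10,0],"angular": [0,0,0],"grip": 60},
    {"dp": [0,-20,0],"angular": [0,0,0],"grip": 60},
    {"dp": [0,-25,0],"angular": [0,0,0],"grip": 60},
    {"dp": [0,-20,0],"angular": [0,0,0],"grip": 60}
  ]
}}

```text
clock: 15.68
tcp_pos: [536.2, 82.3, 72.2]
tcp_rot: [-1.209, 1.209, -1.209]
ft_force: [0.2, -0.1, 0.3]
gripper_width: 52.7
```

```bash
python3 z.py 12
```

```text
t 15.68 p [536.18   82.344  72.227] F [ 0.204 -0.066  0.341] M [ 0.03   0.028 -0.048] w 52.73 q [0.025 0.41  1.761 0.    0.97  1.596]
tool x [ 0. -1. -0.] y [ 0.  0. -1.] z [1. 0. 0.] heading z 3.46597396825361e-05 x -1.5707616299818679
```

View pics/s12z.png

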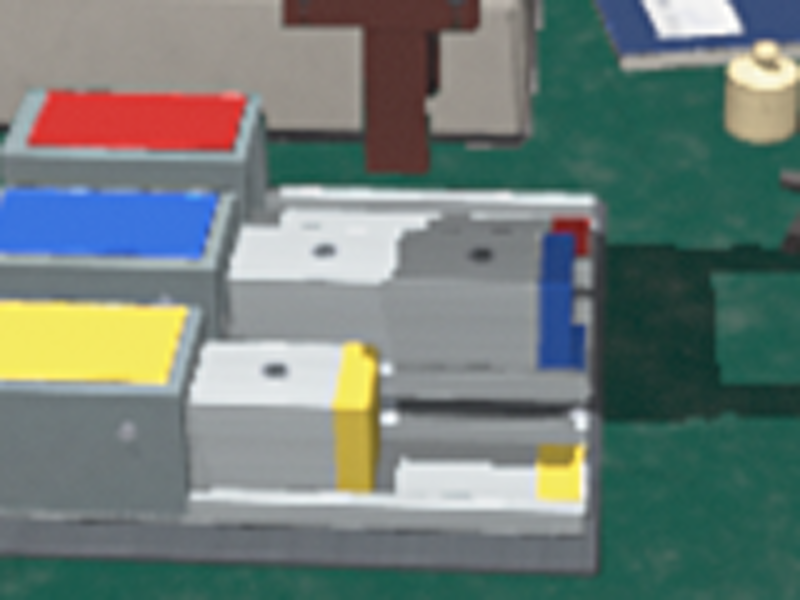

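View pics/t12z.png

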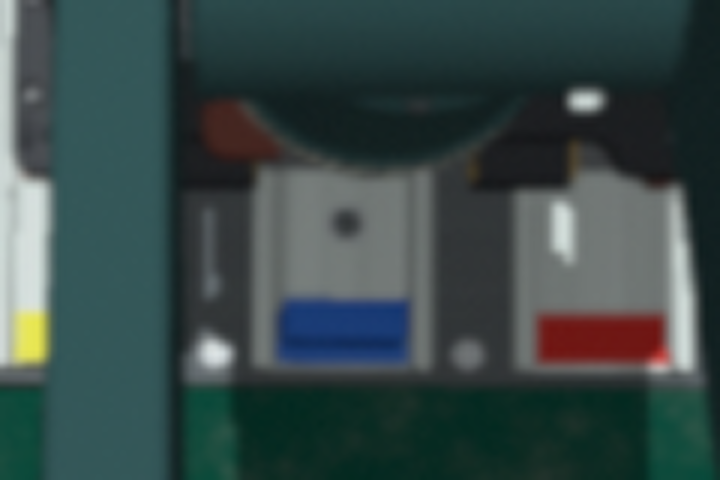

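The block is seated flat in the blue channel, band end outwards: side view band at (556,300), top view at (343,330). Next I close the fingers and push it from behind.

Emit:
{"method": "drive_tool", "body": {
  "deltas": [
    {"dp": [0,0,-15],"angular": [0,0,0],"grip": 0},
    {"dp": [-0.5,0,-25],"angular": [0,0,0],"grip": 0},
    {"dp": [-0.5,0,-28],"angular": [0,0,0],"grip": 0},
    {"dp": [0,0,-20],"angular": [0,0,0],"grip": 0},
    {"dp": [0,0,-7],"angular": [0,0,0],"grip": 0},
    {"dp": [0,15,0],"angular": [0,0,0],"grip": 0},
    {"dp": [0,20,0],"angular": [0,0,0],"grip": 0},
    {"dp": [0,20,0],"angular": [0,0,0],"grip": 0},
    {"dp": [0,15,0],"angular": [0,0,0],"grip": 0},
    {"dp": [0,8,0],"angular": [0,0,0],"grip": 0},
    {"dp": [0,0,0],"angular": [0,0,0],"grip": 0},
    {"dp": [0,0,0],"angular": [0,0,0],"grip": 0}
  ]
}}

```text
clock: 16.78
tcp_pos: [441.3, 83.3, -7.7]
tcp_rot: [-1.21, 1.21, -1.209]
ft_force: [0.2, -0.2, -0.1]
gripper_width: 0.5
```

```bash
python3 z.py 13; python3 -c "
from st import *
st((460,83,-6))"
```

```text
t 16.78 p [441.282  83.333  -7.706] F [ 0.215 -0.203 -0.115] M [0.032 0.022 0.021] w 0.49 q [0.033 0.443 2.027 0.    0.672 1.603]
tool x [-0. -1. -0.] y [-0.001  0.    -1.   ] z [ 1.    -0.    -0.001] heading z -6.255856071460518e-05 x -1.5708589310864316
t 16.88 p [441.923  83.381  -6.918] F [-1.342 -0.241  0.336] M [0.04  0.059 0.021] w 0.28 q [0.033 0.441 2.027 0.    0.672 1.603]
tool x [ 0. -1. -0.] y [ 0.001  0.    -1.   ] z [1.    0.    0.001] heading z 4.1909340421029915e-05 x -1.5707542414991402
dp tool [ 0.382 -0.894 18.078]
```

View pics/s13z.png

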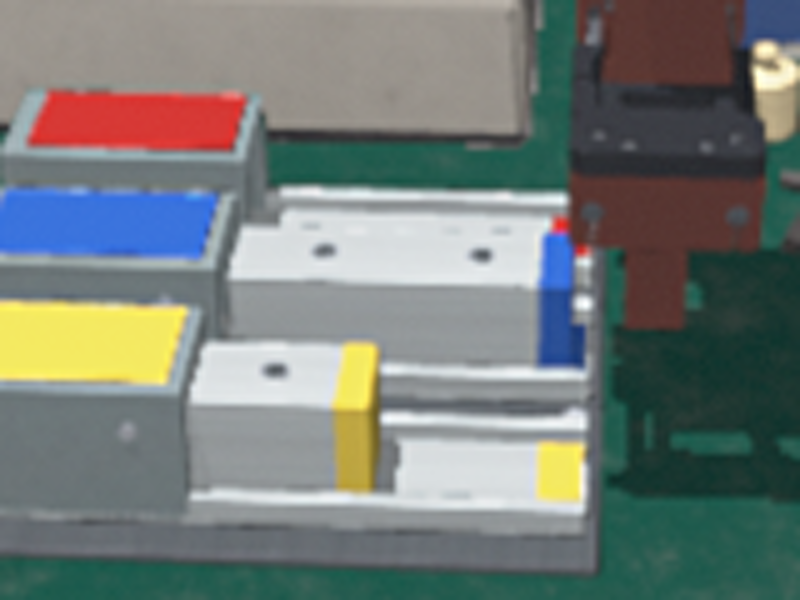

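Emit:
{"method": "drive_tool", "body": {
  "deltas": [
    {"dp": [0,0,3],"angular": [0,0,0],"grip": 0},
    {"dp": [0,0,3],"angular": [0,0,0],"grip": 0},
    {"dp": [0,0,3],"angular": [0,0,0],"grip": 0},
    {"dp": [0,0,3],"angular": [0,0,0],"grip": 0},
    {"dp": [0,0,2],"angular": [0,0,0],"grip": 0},
    {"dp": [0,0,2],"angular": [0,0,0],"grip": 0},
    {"dp": [0,0,2],"angular": [0,0,0],"grip": 0},
    {"dp": [0,0,2],"angular": [0,0,0],"grip": 0},
    {"dp": [0,0,2],"angular": [0,0,0],"grip": 0},
    {"dp": [0,0,2],"angular": [0,0,0],"grip": 0}
  ]
}}

```text
clock: 17.72
tcp_pos: [461.6, 83.3, -7.9]
tcp_rot: [-1.214, 1.214, -1.206]
ft_force: [-6.9, 0.2, 5.1]
gripper_width: 0.4
```

```bash
python3 z.py 14
```

```text
t 17.72 p [461.648  83.329  -7.943] F [-6.949  0.213  5.053] M [-0.007  0.989  0.011] w 0.38 q [0.031 0.463 1.979 0.    0.705 1.602]
tool x [ 0. -1.  0.] y [-0.006 -0.    -1.   ] z [ 1.     0.    -0.006] heading z 1.3061206834093963e-05 x -1.570783206173001
```

View pics/s14z.png

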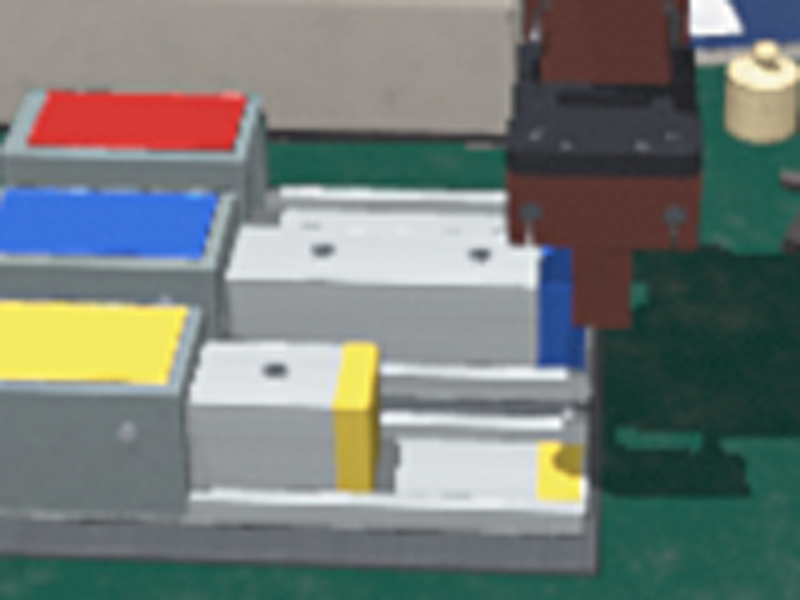

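Emit:
{"method": "drive_tool", "body": {
  "deltas": [
    {"dp": [0,-1,2],"angular": [0,0,0],"grip": 0},
    {"dp": [0,0,2],"angular": [0,0,0],"grip": 0},
    {"dp": [0,0,0],"angular": [0,0,0],"grip": 0}
  ]
}}

```text
clock: 18.07
tcp_pos: [469.3, 83.4, -6.7]
tcp_rot: [-1.209, 1.209, -1.209]
ft_force: [-2.0, -0.1, -1.6]
gripper_width: 0.5
```

```bash
python3 z.py 15
```

```text
t 18.07 p [469.289  83.369  -6.664] F [-2.019 -0.059 -1.602] M [0.015 0.453 0.013] w 0.45 q [0.031 0.466 1.967 0.    0.709 1.601]
tool x [-0. -1. -0.] y [-0.  0. -1.] z [ 1. -0. -0.] heading z -1.4412505557306202e-05 x -1.5708107420770923
```

View pics/s15z.png

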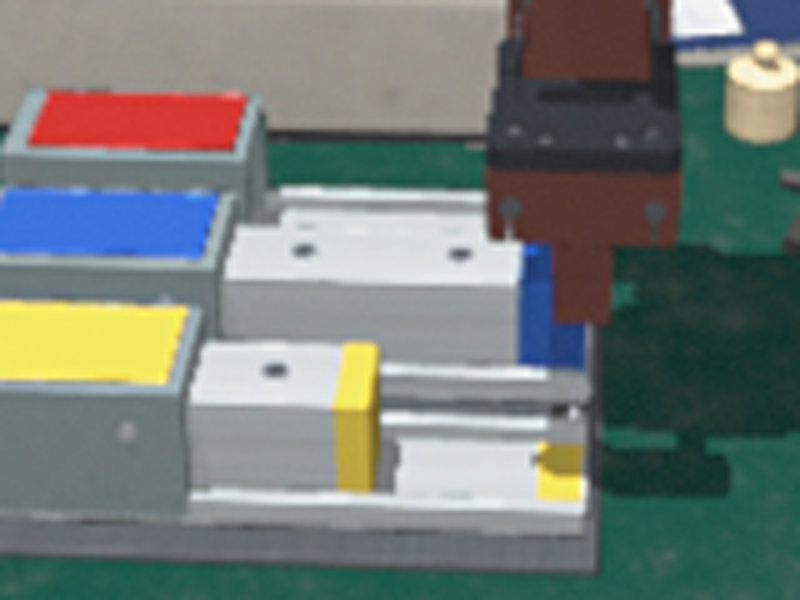

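View pics/t15z.png

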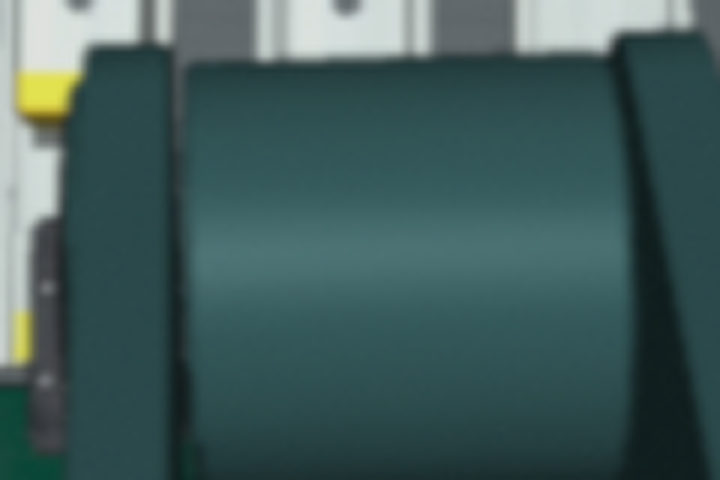

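Emit:
{"method": "drive_tool", "body": {
  "deltas": [
    {"dp": [0,0,1.5],"angular": [0,0,0],"grip": 0},
    {"dp": [0,0,1.5],"angular": [0,0,0],"grip": 0},
    {"dp": [0,0,1.5],"angular": [0,0,0],"grip": 0},
    {"dp": [0,0,1.5],"angular": [0,0,0],"grip": 0},
    {"dp": [0,0,1.5],"angular": [0,0,0],"grip": 0},
    {"dp": [0,0,1.5],"angular": [0,0,0],"grip": 0},
    {"dp": [0,0,1.5],"angular": [0,0,0],"grip": 0},
    {"dp": [0,0,1.5],"angular": [0,0,0],"grip": 0}
  ]
}}

```text
clock: 18.83
tcp_pos: [481.1, 83.3, -6.6]
tcp_rot: [-1.209, 1.209, -1.209]
ft_force: [-4.5, -0.3, 0.8]
gripper_width: 0.4
```

Emit:
{"method": "drive_tool", "body": {
  "deltas": [
    {"dp": [0,0,1.5],"angular": [0,0,0],"grip": 0},
    {"dp": [0,0,1.5],"angular": [0,0,0],"grip": 0},
    {"dp": [0,0,1.5],"angular": [0,0,0],"grip": 0},
    {"dp": [0,0,1.5],"angular": [0,0,0],"grip": 0},
    {"dp": [0,0,1.5],"angular": [0,0,0],"grip": 0},
    {"dp": [0,0,1.5],"angular": [0,0,0],"grip": 0},
    {"dp": [0,0,1.5],"angular": [0,0,0],"grip": 0},
    {"dp": [0,0,1.5],"angular": [0,0,0],"grip": 0}
  ]
}}

```text
clock: 19.5
tcp_pos: [493.1, 83.4, -6.5]
tcp_rot: [-1.209, 1.209, -1.209]
ft_force: [-2.3, -0.7, -1.0]
gripper_width: 0.7
```

Emit:
{"method": "drive_tool", "body": {
  "deltas": [
    {"dp": [0,0,1],"angular": [0,0,0],"grip": 0},
    {"dp": [0,0,1],"angular": [0,0,0],"grip": 0},
    {"dp": [0,0,1],"angular": [0,0,0],"grip": 0},
    {"dp": [0,0,1],"angular": [0,0,0],"grip": 0},
    {"dp": [0,0,1],"angular": [0,0,0],"grip": 0}
  ]
}}

```text
clock: 19.92
tcp_pos: [497.8, 83.4, -6.5]
tcp_rot: [-1.209, 1.209, -1.209]
ft_force: [-3.5, -0.4, -2.1]
gripper_width: 0.5
```

Emit:
{"method": "drive_tool", "body": {
  "deltas": [
    {"dp": [0,0,1],"angular": [0,0,0],"grip": 0},
    {"dp": [0,0,1],"angular": [0,0,0],"grip": 0},
    {"dp": [0,0,1],"angular": [0,0,0],"grip": 0}
  ]
}}

```text
clock: 20.17
tcp_pos: [501.1, 83.3, -6.5]
tcp_rot: [-1.209, 1.209, -1.209]
ft_force: [-4.3, -0.3, 0.0]
gripper_width: 0.5
```

Emit:
{"method": "drive_tool", "body": {
  "deltas": [
    {"dp": [0,0,1],"angular": [0,0,0],"grip": 0},
    {"dp": [0,0,1],"angular": [0,0,0],"grip": 0},
    {"dp": [0,0,1],"angular": [0,0,0],"grip": 0}
  ]
}}

```text
clock: 20.42
tcp_pos: [503.8, 83.4, -6.5]
tcp_rot: [-1.209, 1.209, -1.209]
ft_force: [-2.7, -0.1, 0.3]
gripper_width: 0.7
```

Emit:
{"method": "drive_tool", "body": {
  "deltas": [
    {"dp": [0,0,1],"angular": [0,0,0],"grip": 0},
    {"dp": [0,0,1],"angular": [0,0,0],"grip": 0},
    {"dp": [0,0,1],"angular": [0,0,0],"grip": 0}
  ]
}}

```text
clock: 20.67
tcp_pos: [507.1, 83.3, -6.5]
tcp_rot: [-1.209, 1.209, -1.209]
ft_force: [-4.1, 0.9, 0.9]
gripper_width: 0.6
```

Emit:
{"method": "drive_tool", "body": {
  "deltas": [
    {"dp": [0,0,1],"angular": [0,0,0],"grip": 0},
    {"dp": [0,0,1],"angular": [0,0,0],"grip": 0},
    {"dp": [0,0,1],"angular": [0,0,0],"grip": 0}
  ]
}}

```text
clock: 20.92
tcp_pos: [510.0, 83.4, -6.5]
tcp_rot: [-1.209, 1.209, -1.209]
ft_force: [-3.7, 0.9, 0.3]
gripper_width: 0.5
```

Emit:
{"method": "drive_tool", "body": {
  "deltas": [
    {"dp": [0,0,1],"angular": [0,0,0],"grip": 0},
    {"dp": [0,0,1],"angular": [0,0,0],"grip": 0},
    {"dp": [0,0,1],"angular": [0,0,0],"grip": 0}
  ]
}}

```text
clock: 21.17
tcp_pos: [513.0, 83.3, -6.5]
tcp_rot: [-1.209, 1.209, -1.209]
ft_force: [-5.2, 0.5, 0.9]
gripper_width: 0.5
```

Emit:
{"method": "drive_tool", "body": {
  "deltas": [
    {"dp": [0,0,1],"angular": [0,0,0],"grip": 0},
    {"dp": [0,0,1],"angular": [0,0,0],"grip": 0}
  ]
}}

```text
clock: 21.33
tcp_pos: [514.9, 83.4, -6.5]
tcp_rot: [-1.209, 1.209, -1.209]
ft_force: [-4.4, -0.1, 1.0]
gripper_width: 0.3
```

Emit:
{"method": "drive_tool", "body": {
  "deltas": [
    {"dp": [0,0,1],"angular": [0,0,0],"grip": 0},
    {"dp": [0,0,1],"angular": [0,0,0],"grip": 0}
  ]
}}

```text
clock: 21.5
tcp_pos: [517.1, 83.4, -6.5]
tcp_rot: [-1.209, 1.209, -1.209]
ft_force: [-4.0, 0.2, 0.6]
gripper_width: 0.2
```

Emit:
{"method": "drive_tool", "body": {
  "deltas": [
    {"dp": [0,0,1],"angular": [0,0,0],"grip": 0},
    {"dp": [0,0,1],"angular": [0,0,0],"grip": 0}
  ]
}}

```text
clock: 21.67
tcp_pos: [519.0, 83.4, -6.5]
tcp_rot: [-1.209, 1.209, -1.209]
ft_force: [-4.2, -0.3, 1.7]
gripper_width: 0.6
```

Emit:
{"method": "drive_tool", "body": {
  "deltas": [
    {"dp": [0,0,1],"angular": [0,0,0],"grip": 0},
    {"dp": [0,0,1],"angular": [0,0,0],"grip": 0}
  ]
}}

```text
clock: 21.83
tcp_pos: [521.0, 83.4, -6.5]
tcp_rot: [-1.209, 1.209, -1.209]
ft_force: [-4.7, -0.7, 2.0]
gripper_width: 1.0
```

Emit:
{"method": "drive_tool", "body": {
  "deltas": [
    {"dp": [0,0,1],"angular": [0,0,0],"grip": 0},
    {"dp": [0,0,1],"angular": [0,0,0],"grip": 0}
  ]
}}

```text
clock: 22.0
tcp_pos: [523.1, 83.4, -6.5]
tcp_rot: [-1.209, 1.209, -1.209]
ft_force: [-4.7, -0.0, 1.4]
gripper_width: 0.6
```

Emit:
{"method": "drive_tool", "body": {
  "deltas": [
    {"dp": [0,0,1],"angular": [0,0,0],"grip": 0},
    {"dp": [0,0,1],"angular": [0,0,0],"grip": 0}
  ]
}}

```text
clock: 22.17
tcp_pos: [525.0, 83.4, -6.5]
tcp_rot: [-1.209, 1.209, -1.209]
ft_force: [-4.1, 0.5, 1.3]
gripper_width: 0.2
```

Emit:
{"method": "drive_tool", "body": {
  "deltas": [
    {"dp": [0,0,1],"angular": [0,0,0],"grip": 0},
    {"dp": [0,0,1],"angular": [0,0,0],"grip": 0}
  ]
}}

```text
clock: 22.33
tcp_pos: [527.0, 83.4, -6.5]
tcp_rot: [-1.209, 1.209, -1.209]
ft_force: [-4.5, -0.0, 1.7]
gripper_width: 0.8
```

Emit:
{"method": "drive_tool", "body": {
  "deltas": [
    {"dp": [0,0,1],"angular": [0,0,0],"grip": 0},
    {"dp": [0,0,1],"angular": [0,0,0],"grip": 0}
  ]
}}

```text
clock: 22.5
tcp_pos: [529.0, 83.4, -6.5]
tcp_rot: [-1.209, 1.209, -1.209]
ft_force: [-4.9, 1.0, 2.3]
gripper_width: 0.4
```

Emit:
{"method": "drive_tool", "body": {
  "deltas": [
    {"dp": [0,0,1],"angular": [0,0,0],"grip": 0},
    {"dp": [0,0,1],"angular": [0,0,0],"grip": 0}
  ]
}}

```text
clock: 22.67
tcp_pos: [531.0, 83.4, -6.5]
tcp_rot: [-1.209, 1.209, -1.209]
ft_force: [-4.7, -0.4, 1.9]
gripper_width: 0.2
```

Emit:
{"method": "drive_tool", "body": {
  "deltas": [
    {"dp": [0,0,1],"angular": [0,0,0],"grip": 0},
    {"dp": [0,0,1],"angular": [0,0,0],"grip": 0}
  ]
}}

```text
clock: 22.83
tcp_pos: [533.0, 83.4, -6.5]
tcp_rot: [-1.209, 1.209, -1.209]
ft_force: [-5.5, -0.3, 1.8]
gripper_width: 0.6
```

Emit:
{"method": "drive_tool", "body": {
  "deltas": [
    {"dp": [0,0,1],"angular": [0,0,0],"grip": 0},
    {"dp": [0,0,1],"angular": [0,0,0],"grip": 0}
  ]
}}

```text
clock: 23.0
tcp_pos: [534.5, 83.4, -6.5]
tcp_rot: [-1.21, 1.21, -1.209]
ft_force: [-8.0, 0.3, 5.7]
gripper_width: 0.4
```

```bash
python3 z.py 16
```

```text
t 23.0 p [534.455  83.373  -6.524] F [-8.003  0.335  5.657] M [-0.016  1.167  0.013] w 0.45 q [0.027 0.526 1.823 0.    0.793 1.598]
tool x [ 0. -1. -0.] y [-0.001  0.    -1.   ] z [ 1.     0.    -0.001] heading z 2.6800857681304245e-05 x -1.5707696353504532
```

View pics/s16z.png

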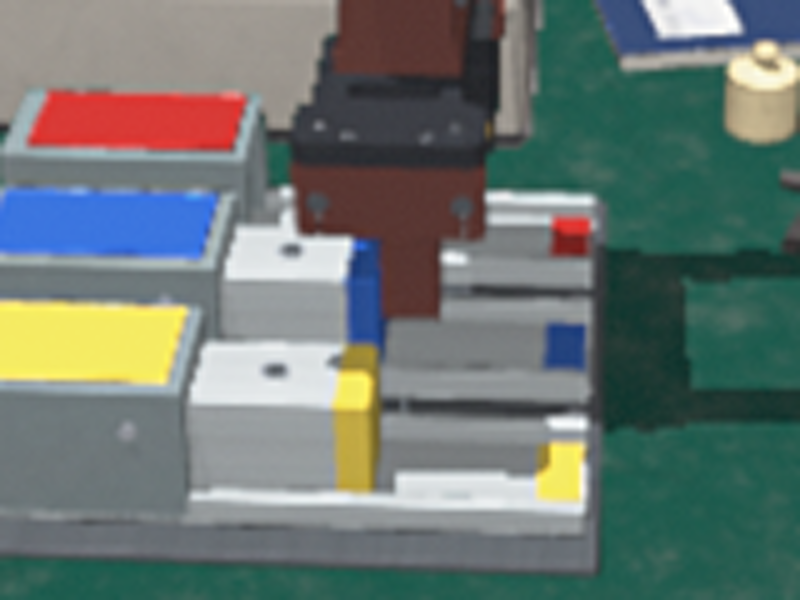

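The block now sticks out by about the same amount as the yellow one (band at (365,290)). The force has jumped to 8 N, so this may be the firm face. One small confirming nudge.

Emit:
{"method": "drive_tool", "body": {
  "deltas": [
    {"dp": [0,0,0.5],"angular": [0,0,0],"grip": 0},
    {"dp": [0,0,0],"angular": [0,0,0],"grip": 0}
  ]
}}

```text
clock: 23.27
tcp_pos: [534.7, 83.4, -6.5]
tcp_rot: [-1.21, 1.21, -1.208]
ft_force: [-6.4, -0.8, 4.7]
gripper_width: 0.8
```

Emit:
{"method": "drive_tool", "body": {
  "deltas": [
    {"dp": [0,0,0.7],"angular": [0,0,0],"grip": 0},
    {"dp": [0,0,0],"angular": [0,0,0],"grip": 0}
  ]
}}

```text
clock: 23.43
tcp_pos: [535.6, 83.4, -6.5]
tcp_rot: [-1.21, 1.21, -1.209]
ft_force: [-5.1, 0.2, 2.1]
gripper_width: 0.5
```

Emit:
{"method": "drive_tool", "body": {
  "deltas": [
    {"dp": [0,0,1],"angular": [0,0,0],"grip": 0},
    {"dp": [0,0,0.5],"angular": [0,0,0],"grip": 0}
  ]
}}

```text
clock: 23.6
tcp_pos: [537.0, 83.4, -6.5]
tcp_rot: [-1.21, 1.21, -1.209]
ft_force: [-6.5, 0.3, 3.4]
gripper_width: 0.2
```

Emit:
{"method": "drive_tool", "body": {
  "deltas": [
    {"dp": [0,0,1],"angular": [0,0,0],"grip": 0},
    {"dp": [0,0,0.5],"angular": [0,0,0],"grip": 0}
  ]
}}

```text
clock: 23.77
tcp_pos: [538.4, 83.4, -6.5]
tcp_rot: [-1.21, 1.21, -1.208]
ft_force: [-6.4, -0.6, 3.9]
gripper_width: 0.4
```

Emit:
{"method": "drive_tool", "body": {
  "deltas": [
    {"dp": [0,0,1],"angular": [0,0,0],"grip": 0},
    {"dp": [0,0,0.5],"angular": [0,0,0],"grip": 0}
  ]
}}

```text
clock: 23.93
tcp_pos: [539.7, 83.4, -6.5]
tcp_rot: [-1.21, 1.21, -1.208]
ft_force: [-6.8, 0.2, 5.4]
gripper_width: 0.5
```

Emit:
{"method": "drive_tool", "body": {
  "deltas": [
    {"dp": [0,0,1],"angular": [0,0,0],"grip": 0},
    {"dp": [0,0,0],"angular": [0,0,0],"grip": 0}
  ]
}}

```text
clock: 24.1
tcp_pos: [540.7, 83.4, -6.6]
tcp_rot: [-1.21, 1.211, -1.208]
ft_force: [-6.5, 0.7, 4.4]
gripper_width: 0.4
```

Emit:
{"method": "drive_tool", "body": {
  "deltas": [
    {"dp": [0,0,1],"angular": [0,0,0],"grip": 0},
    {"dp": [0,0,0],"angular": [0,0,0],"grip": 0}
  ]
}}

```text
clock: 24.27
tcp_pos: [540.6, 83.4, -6.6]
tcp_rot: [-1.212, 1.212, -1.207]
ft_force: [-8.5, 0.0, 5.8]
gripper_width: 0.4
```

Emit:
{"method": "drive_tool", "body": {
  "deltas": [
    {"dp": [0,0,1],"angular": [0,0,0],"grip": 0},
    {"dp": [0,0,0],"angular": [0,0,0],"grip": 0}
  ]
}}

```text
clock: 24.43
tcp_pos: [540.6, 83.4, -6.7]
tcp_rot: [-1.213, 1.213, -1.207]
ft_force: [-11.0, 0.4, 9.3]
gripper_width: 0.5
```

It has stopped firm at x=540.6, about 6.5 mm past the knock at 534, with the force rising to 11 N. Backing off.

Emit:
{"method": "drive_tool", "body": {
  "deltas": [
    {"dp": [0,0,-2],"angular": [0,0,0],"grip": 0},
    {"dp": [0,0,-3],"angular": [0,0,0],"grip": 0},
    {"dp": [0,0,-10],"angular": [0,0,0],"grip": 0},
    {"dp": [0,0,-20],"angular": [0,0,0],"grip": 0},
    {"dp": [0,0,-30],"angular": [0,0,0],"grip": 0},
    {"dp": [0,0,-30],"angular": [0,0,0],"grip": 0},
    {"dp": [0,-20,-20],"angular": [0,0,0],"grip": 0},
    {"dp": [0,-30,0],"angular": [0,0,0],"grip": 0},
    {"dp": [-20,-30,0],"angular": [0,0,0],"grip": 0},
    {"dp": [-30,-30,0],"angular": [0,0,0],"grip": 0},
    {"dp": [-30,-20,0],"angular": [0,0,0],"grip": 0},
    {"dp": [-35,0,0],"angular": [0,0,0],"grip": 0},
    {"dp": [-35,0,0],"angular": [0,0,0],"grip": 0},
    {"dp": [-35,0,0],"angular": [0,0,0],"grip": 0},
    {"dp": [-35,0,0],"angular": [0,0,0],"grip": 0},
    {"dp": [-25,0,0],"angular": [0,0,0],"grip": 0},
    {"dp": [0,0,0],"angular": [0,0,0],"grip": 0},
    {"dp": [0,0,0],"angular": [0,0,0],"grip": 0}
  ]
}}

```text
clock: 25.93
tcp_pos: [429.3, 329.3, 123.2]
tcp_rot: [-1.208, 1.206, -1.208]
ft_force: [0.0, -0.3, 0.2]
gripper_width: 0.7
```

```bash
python3 -c "
from st import *
o,R=st()
c=arm.capture('side');t=c['img'][180:300,230:390]; cv2.imwrite('pics/s20z.png',cv2.resize(t[:,:,::-1],None,fx=5,fy=5,interpolation=cv2.INTER_CUBIC))
c=arm.capture('top');save(c,'pics/t20.png');t=c['img'][120:290,260:430]; cv2.imwrite('pics/t20z.png',cv2.resize(t[:,:,::-1],None,fx=3.5,fy=3.5,interpolation=cv2.INTER_CUBIC))
"
```

```text
t 25.93 p [429.301 329.27  123.201] F [ 0.025 -0.329  0.222] M [ 0.034 -0.006 -0.032] w 0.71 q [ 0.527  0.342  1.716 -0.     1.082  2.095]
tool x [ 0.003 -1.    -0.001] y [ 0.002  0.001 -1.   ] z [1.    0.003 0.002] heading z 0.0025849951735119436 x -1.568208901803923
```

View pics/s20z.png

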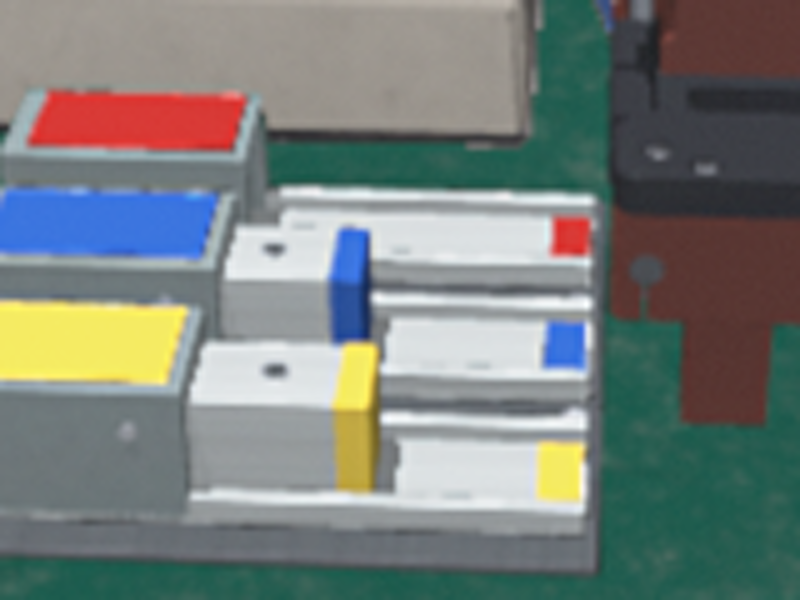

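View pics/t20z.png

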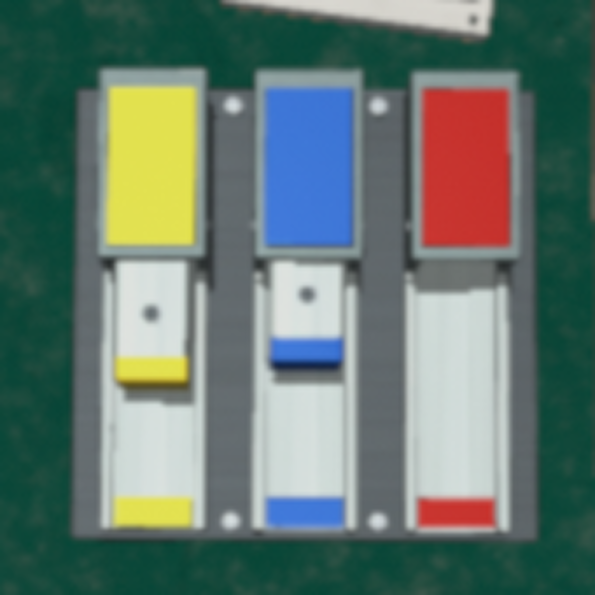

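```bash
python3 -c "
from st import *
t=arm.capture('top')
T=lambda u:((u[0]+.5)/3.5-.5+260,(u[1]+.5)/3.5-.5+120)
for u in((270,362),(343,360),(272,265),(345,265)): print(atz(t,T(u),54))
for u in((253,420),(356,420)): print('guide',atz(t,T(u),18))
for n in('weight_centre','sample_box_centre','screwdriver_centre','yellow_block_centre'):
    print(n,[np.array(x['point']) for x in arm.mark_of(n,'top')][:1])
t2=arm.capture('top'); print(arm.observe()['clock']); 
print(arm.finish_job())"
```

```text
[549.955 102.654  54.   ]
[551.155  64.534  54.   ]
[601.228 101.759  54.   ]
[601.365  63.46   54.   ]
guide [522.842 111.353  18.   ]
guide [523.066  55.758  18.   ]
weight_centre [array([456.1, 311.8])]
sample_box_centre [array([193.3, 156.7])]
screwdriver_centre [array([288.6, 327.8])]
yellow_block_centre [array([304.6, 195.1])]
26.3333
the job is handed in; nothing more can be done
None
```

The blue-banded block is in the blue bay, banded end towards you, and pushed home. I handed the job in at about 26 s. I had no reading of the stop's travel, so that it is pressed in is my inference from the push.

- **How it was done:** I gripped the block at its centre and set it down in the open channel. Then I pushed it in from behind with closed fingers, in small steps.
- **Stop:** I felt a knock at tool x ≈ 534 mm and a firm stop at 540.6 mm. The force then rose to 11 N with no further movement. The 6.5 mm between them fits the pin's 7 mm travel, but the knock could also have been friction sticking.
- **Final pictures:** The block lies flat. Its side edges measure centred on y ≈ 83.1 mm against 83.6 mm for the channel. The banded end sticks out about 53 mm. The yellow block, weight, box and screwdriver look unmoved, to within the networks' scatter of a few pixels. The gripper was well clear.
- **Disagreements:**
  - The reported tool height was wrong: the fingertips were about 28 mm higher than it said, so I set the grasp height by the pictures and by touch.
  - The two cameras put the bay's y about 3 mm apart. I used the top camera, which showed the block and bay together.

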